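Advance the length stop by four clicks and lock it

TASK

Advance the length stop: with a fingertip against the dial's lug, push the dial clockwise (seen from above) by exactly four clicks from where it stands, without going past the fourth. Then push the lock slide's tab fully home, away from the robot, with the fingertip, and leave it. Only push, gently: do not pinch or force the dial or the slide, and leave the loose things round the stop where they stand.

Things in the scene. Friction and masses are not known exactly. Their poses are not given: they have to be found in the camera images.
- stop_block: Adjustable length stop, fixed to the table: grey block 104 mm (its x) by 190 mm (its y), 36 mm high, on a flange 124x206x8 mm; origin under its centre, on the table. Its x axis points roughly away from the robot, its y axis left. On top: a round dial (left) and a lock slide (right). A 16 mm stop rod stands out of its left end and comes out 2 mm more with each click.
- dial_head: Round base of the dial, a steel disc 94 mm across and 3 mm thick with black click marks, fixed on the block's top face (36 mm above the table), turned to a different yaw each time; origin under its centre, on the dial's axis.
- dial_axis (a point): Point on the dial's vertical axis at the level of the dial's top face, 51 mm above the table; it lies at x = 0, y = +35 mm in the block's frame. The dial is an aluminium disc 74 mm across with a flat top; only its low centre cap (16 mm across, 2 mm high) and the finger lug rise from it.
- lug_top (a point): Centre of the top of the dial's finger lug, which turns with the dial: an upright steel bar 27 mm from the dial's axis, 18 mm long radially, 9 mm thick round the circle; it rises from the dial's face at 51 mm to 76 mm above the table; the point is 76 mm above the table. Pushing it sideways, round the circle, turns the dial.
- click_dial (a joint): Dial angle, rad, growing clockwise seen from above, 0 to 4.19. Click stops every 0.419 (24 degrees) from 0. It starts at rest in the first stop, 0, against its end stop, where the lug lies at 120 degrees from the x axis of dial_head, counter-clockwise from above. A sprung detent holds each stop: about 6 N at the lug's middle pushes it half way to the next, then the dial snaps on to it by itself.
- lock_slide (a joint): Travel of the lock slide, m: 0 is open (nearest the robot), 0.025 is locked (pushed fully home along the block's +x, against its end stop). It slides with 1.5 N of friction and stays where it is left; it starts within 3 mm of open.
- lock_tab (a point): Centre of the near face of the lock slide's upright tab (26 mm wide along the block's y, 10 mm thick, its top 61 mm above the table); moves with the slide. This point is 50 mm above the table, and with the slide open it lies at x = -17 mm, y = -68 mm in the block's frame.
- star_knob_1: Bystander, loose: black star knob 37 mm across, 42 mm high, its steel stud pointing up; origin under its centre
- bolt_m10_0: Bystander, loose: steel hexagon bolt standing on its head, 19 mm across, 52 mm high; origin under its centre
- tape_measure: Bystander, loose: yellow tape measure standing on edge, 34x86x68 mm; origin under its centre
- small_carton: Bystander, loose: small brown cardboard carton, 50x70x40 mm; origin under its centre
- wax_tin: Bystander, loose: round green tin with a lid, 66 mm across, 49 mm high; origin under its centre

How it is judged:
On the way, in this order (a step that is already met when the one before it is completed fails the run):
1. the dial rests four clicks clockwise of its start, with the lock still open (value of joint click_dial between 1.55 and 1.801 rad and velocity of joint click_dial below 0.2 rad/s and value of joint lock_slide below 0.008 m), for 0.3 s.
2. the lock slide is pushed home (value of joint lock_slide above 0.022 m), for 0.2 s.
At the end, for the whole second after the job is handed in: The dial rests in the fourth click stop clockwise of where it started (within 0.3 of a click) and the lock slide is home (within 3 mm of its end stop) (value of joint click_dial between 1.55 and 1.801 rad and value of joint lock_slide above 0.022 m); the robot touches nothing.
It fails at once if the dial is turned past the fourth click (more than 4.6 clicks) (value of joint click_dial above 1.927 rad).
It fails at once if the dial or the lock slide is squeezed or pressed with more than 30 N (contact force between any of the fingers, the arm and stop_block above 30 N or contact force between any of the fingers, the arm and dial_head above 30 N).
It fails at once if a loose thing is lifted, or moved by more than 15 mm (distance of any of star_knob_1, bolt_m10_0, tape_measure, small_carton, wax_tin from where it was at the start of the episode above 0.015 m).
It fails at once if the dial's lug or the lock tab is taken between the fingers ((x of the grasp point in the frame of lug_top between -0.02 and 0.02 m and y of the grasp point in the frame of lug_top between -0.005 and 0.005 m and z of the grasp point in the frame of lug_top between -0.04 and 0.015 m) or (x of the grasp point in the frame of lock_tab between 0.001 and 0.009 m and y of the grasp point in the frame of lock_tab between -0.02 and 0.02 m and z of the grasp point in the frame of lock_tab between -0.04 and 0.025 m)).
It also fails if it takes over 64 s, if anything falls off the work surface, if the arm or the gripper's body presses on something with over 40 N, if the wrist force passes 120 N, or if a joint passes its speed limit or range.

ROBOT

A 7-joint arm with a two-finger parallel gripper is mounted at the origin on the work surface; the furniture and walls round the work are solid. World frame = base frame: x ahead of the robot, y to its left, z up, the work surface at z = 0. Lengths are in m, angles in rad, forces in N, time in s.
With the tool pointing down it reaches from about 0.425 to 0.925 m from the base axis. Payload 6.8 kg.
Tool frame: the origin (TCP) lies between the finger pads; the fingertips stand 22 mm ahead of it and the grasp point (between the pads) lies 3 mm ahead of it; z points along the fingers, y is the line along which they close (so a half turn about z gives the same grasp; the last joint's range is limited). The gripper opens to 88 mm and grips with 3 to 60 N. Pads are 20 mm wide; open, the fingers measure 115 mm over their backs; the gripper's body (75 mm by 178 mm) begins 61 mm behind the grasp point.
Start: joints at [-1.229, 0.477, 0.022, 1.555, -0.011, 1.109, -0.083], TCP at [0.293, 0.608, 0.216] pointing down, gripper open.
Joint ranges: [-2.96, 2.96], [-0.34, 2.1], [-1.41, 1.46], [0.24, 2.44], [-1.37, 4.51], [0.17, 1.92], [-2.96, 2.96]. Speed limits (rad/s): [2.39, 2.39, 3.14, 3.14, 3.14, 3.14, 3.14].

INTERFACE

Orientations are given as a rotation vector (axis times angle).
In Python, from rig import r gives the robot as it stands.
- The arm moves only by the tool step_arm, never from a script. Its argument "commands" is a list of rows, each an object of numbers: "x", "y", "z": the shift along the tool's x, y, z in mm; "rx", "ry", "rz": the turn, a rotation vector about the tool's x, y, z in degrees. In form: [{"x": .., "y": .., "z": .., "rx": .., "ry": .., "rz": ..}, ...]. A call has 1 to 12 rows; each row is the pose to reach, as a shift and turn from the pose commanded when the call began, along the tool's axes at that moment; what a row does not reach only later rows make up. A row lasts 1/8 s, in which the tool goes at most 62.5 mm and 10.7 degrees, less where a joint would pass 70% of its speed; a pose out of reach is approached as far as the arm can. A call with a gripper value outside its range is refused whole. "fingers" is the opening, from 0 (shut) to 1 (fully open), set as the call begins (left out, the last holds). The fingers move at their own pace and stop on an object; "grip_force" is the grip in N (left out, the last holds). Time passes only in rows, so rows that repeat a pose let the fingers close. It gives the time, the measured TCP pose, the force, the opening and the grip force at its end, in the units of the state.
- r.read_state(): the state, without advancing time (a new reading comes with each control period).
- r.capture(name): name is "scene" or "top"; returns (picture, depth): 400x640x3 uint8, red, green, blue; 400x640 float32, m along the optical axis (not along the pixel's ray), 0 where there is no reading.
- r.calibration(name): a dict with "K" (3x3 intrinsics, pixels), "distortion" ([k1, k2, p1, p2, k3] as OpenCV has them; the pictures are not rectified), "extrinsics" (4x4, takes a point from world to camera coordinates). Camera axes: x right, y down, z forward; pixel columns grow to the right and rows downward; lengths in m; the calibration is good to about 2 mm. A picture is of the moment at which its call begins. calibration takes no time and is no camera call.
- r.hand_in(): hands the job in; it is judged then, once.
The state is a dict: "time_s": time; "qpos": joint angles; "dq": joint speeds; "joint_torque": joint torques, N m; "eef_pos": TCP position; "eef_rot": TCP orientation; "ft_force": force on the tool from outside, world axes, zero at the start; "ft_torque": the same for the moment, N m; "opening": finger opening in m; "finger_force": force on a finger pad.
Only numpy, scipy, OpenCV 4.12 (cv2) and the standard library are available. Lean on these libraries where they do the work, as an engineer would, in place of code of your own. Each camera call takes 0.05 s, during which the arm holds its last target. There are 200 camera calls.

## Working session

There is one attempt and no reset: what is moved stays moved. The work goes in short steps, Python scripts to look and compute and a tool call to move; the robot and the scene stay as the last step left them, time stands still between calls to the robot, and variables do not carry over. Pictures are saved under pics/ and viewed, at most 10 in all, crops included, and the job is handed in when it is done.

Besides the shell and the picture viewer there is one more tool, called after "Call:" as name(argument=value, ...), one argument or row to a line, values as JSON. step_arm: Moves the arm, as the interface text tells. Its arguments: {"type":"object","properties":{"commands":{"type":"array"},"fingers":{"type":"number"},"grip_force":{"type":"number"}},"required":["commands"]}

```bash
mkdir -p pics
python3 - <<'E'
from rig import r
import cv2,numpy as np
s=r.read_state();print(s['time_s'],s['eef_pos'],s['eef_rot'],s['opening'])
for n in ('scene','top'):
    p,d=r.capture(n);cv2.imwrite(f'pics/{n}0.png',p[...,::-1]);np.save(f'{n}0.npy',d)
    c=r.calibration(n);print(n,c)
E
```

```text
0.0 [0.29323079 0.60730878 0.21509654] [-7.00451845e-01 -3.06223188e+00  2.80784167e-03] 0.08777718470912078
scene {'K': array([[361.91322149,   0.        , 326.96709202],
       [  0.        , 361.91322149, 207.25629658],
       [  0.        ,   0.        ,   1.        ]]), 'distortion': array([-0.08241465,  0.        ,  0.        ,  0.        ,  0.        ]), 'extrinsics': array([[ 0.88510676, -0.46538447,  0.0018236 , -0.47640899],
       [-0.29789448, -0.56956222, -0.76606642,  0.28614412],
       [ 0.35755407,  0.67750733, -0.64275883,  0.63064777],
       [ 0.        ,  0.        ,  0.        ,  1.        ]])}
top {'K': array([[478.49101734,   0.        , 317.60967193],
       [  0.        , 478.49101734, 201.86876423],
       [  0.        ,   0.        ,   1.        ]]), 'distortion': array([-0.08015892,  0.        ,  0.        ,  0.        ,  0.        ]), 'extrinsics': array([[ 0.01301338, -0.99965894,  0.02264209,  0.06392118],
       [-0.98483575, -0.0167316 , -0.1726806 ,  0.5812051 ],
       [ 0.17300054, -0.02005158, -0.9847176 ,  0.91252358],
       [ 0.        ,  0.        ,  0.        ,  1.        ]])}
```

View pics/top0.png

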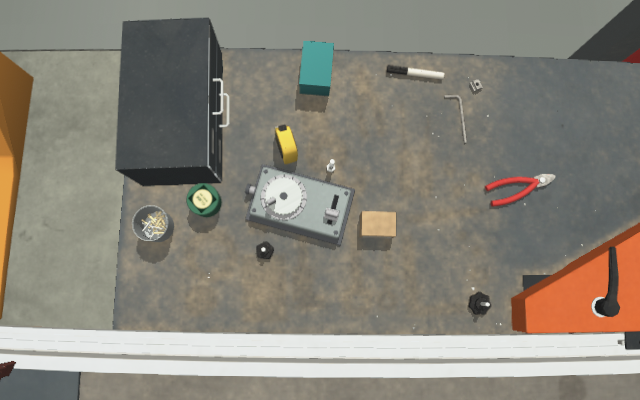

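View pics/scene0.png

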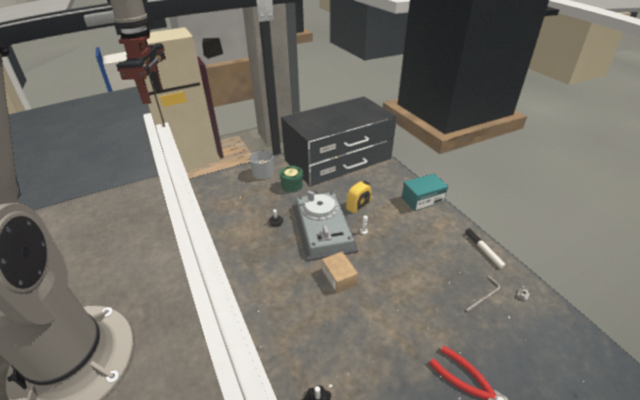

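The stop is at about (300,203) in the top view, with its dial at (283,197) and its tab at (331,212). The knob is at (265,250), bolt (331,165), tape (287,144), carton (378,224) and tin (203,200).

```bash
cat > h.py <<'E'
from rig import r
import cv2,numpy as np
def ray(n,uv):
    c=r.calibration(n);E=c['extrinsics'];R,t=E[:3,:3],E[:3,3]
    q=cv2.undistortPoints(np.array(uv,float).reshape(-1,1,2),c['K'],c['distortion'])[:,0]
    return -R.T@t,np.c_[q,np.ones(len(q))]@R
def atz(n,uv,z):
    o,d=ray(n,uv);return o+d*((np.asarray(z)-o[2])/d[:,2])[:,None]
def atd(n,uv,dep):
    o,d=ray(n,uv);return o+d*np.array([dep[int(v),int(u)] for u,v in uv])[:,None]
def proj(n,P):
    c=r.calibration(n);E=c['extrinsics']
    return cv2.projectPoints(np.array(P,float),cv2.Rodrigues(E[:3,:3])[0],E[:3,3],c['K'],c['distortion'])[0][:,0]
E
python3 - <<'E'
from h import *
p=cv2.imread('pics/top0.png');c=p[150:255,235:365];c=cv2.resize(c,None,fx=6,fy=5.7,interpolation=cv2.INTER_CUBIC)
c=cv2.resize(p[155:250,240:365],None,fx=6,fy=6,interpolation=cv2.INTER_CUBIC);cv2.imwrite('pics/c0.png',c)
d=np.load('top0.npy')
uv=[(283,185),(331,222),(300,340),(100,340),(600,340),(265,250),(331,165),(287,144),(378,224),(203,200),(212,100),(150,100),(152,223)]
print(np.c_[uv,atd('top',uv,d).round(3)])
E
```

```text
[[ 2.83e+02  1.85e+02  6.13e-01  1.43e-01  5.20e-02]
 [ 3.31e+02  2.22e+02  5.42e-01  4.50e-02  3.60e-02]
 [ 3.00e+02  3.40e+02  3.08e-01  1.03e-01  3.60e-02]
 [ 1.00e+02  3.40e+02  2.98e-01  5.03e-01  2.20e-02]
 [ 6.00e+02  3.40e+02  3.05e-01 -5.17e-01  2.10e-02]
 [ 2.65e+02  2.50e+02  4.83e-01  1.77e-01  3.10e-02]
 [ 3.31e+02  1.65e+02  6.61e-01  4.60e-02  3.60e-02]
 [ 2.87e+02  1.44e+02  6.94e-01  1.36e-01  6.80e-02]
 [ 3.78e+02  2.24e+02  5.39e-01 -5.00e-02  4.00e-02]
 [ 2.03e+02  2.00e+02  5.80e-01  3.03e-01  4.80e-02]
 [ 2.12e+02  1.00e+02  7.66e-01  2.82e-01  1.17e-01]
 [ 1.50e+02  1.00e+02  7.50e-01  3.91e-01  1.54e-01]
 [ 1.52e+02  2.23e+02  5.36e-01  4.14e-01  1.70e-02]]
```

View pics/c0.png

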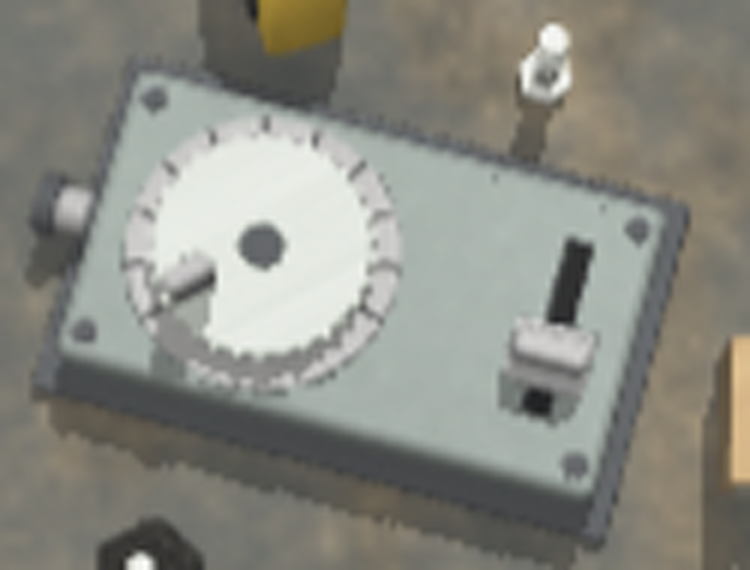

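Run:
```python
from h import *
f=lambda L:[(240+(x+.5)/6-.5,155+(y+.5)/6-.5) for x,y in L]
print('cam',ray('top',[(300,200)])[0])
S=atz('top',f([(154,98),(637,230),(574,465),(84,330)]),.036);print(S.round(4),S.mean(0))
ex=(S[0]-S[3]+S[1]-S[2])[:2];ey=(S[0]-S[1]+S[3]-S[2])[:2]
yx=np.arctan2(ex[1],ex[0]);yy=np.arctan2(-ey[0],ey[1]);print('yaw',np.degrees([yx,yy]))
yaw=np.arctan2(ey[1],ey[0])-np.pi/2
R=np.array([[np.cos(yaw),-np.sin(yaw)],[np.sin(yaw),np.cos(yaw)]])
o=S.mean(0)[:2]
A=o+R@[0,.035];print('axis from screws',A,'cap',atz('top',f([(261,243)]),.053))
L=atz('top',f([(158,285),(208,260),(185,270)]),.076);print('lug',L,[(np.linalg.norm(l[:2]-A),np.degrees(np.arctan2(*(l[:2]-A)[::-1]))) for l in L])
T=atz('top',f([(513,345),(592,357),(520,328),(600,335)]),.061);print('tab top, block frame',(T[:,:2]-o)@R)
print('origin',o,'yaw',np.degrees(yaw))
# height map cluster of the lug / tab in both cameras
for n in('top','scene'):
    d=np.load(n+'0.npy');vv,uu=np.mgrid[0:400,0:640];uv=np.c_[uu.ravel(),vv.ravel()]
    oo,dr=ray(n,uv);P=oo+dr*d.ravel()[:,None];B=(P[:,:2]-o)@R
    k=(abs(B[:,0])<.05)&(abs(B[:,1])<.09)
    lug=P[k&(B[:,1]>-.02)&(P[:,2]>.070)&(P[:,2]<.08)];tab=k&(B[:,1]<-.03)&(P[:,2]>.056)&(P[:,2]<.066)
    m=lug.mean(0);print(n,'lug',len(lug),m,np.linalg.norm(m[:2]-A),np.degrees(np.arctan2(*(m[:2]-A)[::-1])),'tab',tab.sum(),B[tab].mean(0),B[tab].min(0),B[tab].max(0))
    dial=k&(P[:,2]>.048)&(P[:,2]<.0535)&(B[:,1]>-.01);print('dial',P[dial].mean(0))
```

```text
cam [0.41369266 0.09192141 0.99749356]
[[0.6456 0.1811 0.036 ]
 [0.6022 0.0149 0.036 ]
 [0.5212 0.0359 0.036 ]
 [0.5645 0.2022 0.036 ]] [0.58337794 0.1085294  0.036     ]
yaw [-14.56328526 -14.59089515]
axis from screws [0.59219498 0.14240063] cap [[0.59227443 0.14217384 0.053     ]]
lug [[0.57344536 0.17409684 0.076     ]
 [0.58199147 0.15807146 0.076     ]
 [0.57855299 0.16546396 0.076     ]] [(np.float64(0.03682660002215371), np.float64(120.60607116536008)), (np.float64(0.0186999151924925), np.float64(123.0687540029822)), (np.float64(0.026795923243682726), np.float64(120.60438392115945))]
tab top, block frame [[-0.01184128 -0.05552558]
 [-0.00872069 -0.0817244 ]
 [-0.00573607 -0.05626745]
 [-0.00090654 -0.08238409]]
origin [0.58337794 0.1085294 ] yaw -14.59089514551975
top lug 43 [0.57830516 0.16561185 0.07507348] 0.027049732906767796 120.89672517657971 tab 66 [-0.00921238 -0.06785219] [-0.01418529 -0.08067779] [-0.00333064 -0.05530899]
dial [0.59241212 0.14059118 0.05138156]
scene lug 22 [0.5768337  0.16421668 0.07360982] 0.02668162397574931 125.15043492404315 tab 37 [-0.01022531 -0.06899835] [-0.0151469 -0.0809949] [-0.00512111 -0.0538275 ]
dial [0.59049719 0.138954   0.05045168]
```

```bash
cat >> h.py <<'E'
from scipy.spatial.transform import Rotation as Ro
A=np.array([.5922,.1423])
def lugpose(th,gap,z,rad=.027,half=.010):
    t=np.radians(th);u=np.array([np.cos(t),np.sin(t)]);n=np.array([-u[1],u[0]])
    return np.r_[A+rad*u+(.0045+half+gap)*n,z],th
def rows(*targets,base=None):
    s=r.read_state();p=s['eef_pos'];R=Ro.from_rotvec(s['eef_rot']).as_matrix()
    for q,al in targets:
        a=np.radians(al);y=np.array([np.cos(a),np.sin(a),0]);z=np.array([0,0,-1.]);G=np.c_[np.cross(y,z),y,z]
        print((R.T@(q-p)*1e3).round(1),np.degrees(Ro.from_matrix(R.T@G).as_rotvec()).round(1))
E
python3 -c "
from h import *
rows(lugpose(121,.012,.215))"
```

```text
[-434.3 -296.2    0.7] [ -0.1  -0.  -56.8]
```

Call:
step_arm(
  commands=[
    {"x":-434,"y":-296,"z":0,"rz":-57},
    {"x":-434,"y":-296,"z":0,"rz":-57},
    {"x":-434,"y":-296,"z":0,"rz":-57},
    {"x":-434,"y":-296,"z":0,"rz":-57},
    {"x":-434,"y":-296,"z":0,"rz":-57},
    {"x":-434,"y":-296,"z":0,"rz":-57},
    {"x":-434,"y":-296,"z":0,"rz":-57},
    {"x":-434,"y":-296,"z":0,"rz":-57},
    {"x":-434,"y":-296,"z":0,"rz":-57},
    {"x":-434,"y":-296,"z":0,"rz":-57},
    {"x":-434,"y":-296,"z":0,"rz":-57},
    {"x":-434,"y":-296,"z":0,"rz":-57},
  ],
  fingers=0,
  grip_force=5,
)

```text
schema error: expected keys x, y, z, rx, ry, rz
```

```bash
python3 -c "
from h import *
s=r.read_state();print(s)
rows(lugpose(121,.012,.080))
p,d=r.capture('top');a=cv2.resize(p[130:270,220:400,::-1],None,fx=4,fy=4,interpolation=2)
cv2.imwrite('pics/t1.png',a)"
```

```text
{'time_s': 0.1, 'qpos': array([-1.22911445,  0.47770758,  0.02234403,  1.55632092, -0.01154034,
        1.10931617, -0.08309179]), 'dq': array([-0.00107629, -0.0026584 ,  0.00213734, -0.00167441, -0.00044887,
       -0.00152331,  0.00067765]), 'joint_torque': array([ 4.47104860e-03, -5.84082627e+01,  1.53999522e+00, -2.73313719e+01,
       -5.43108140e-02,  1.31285278e-02,  4.38754978e-05]), 'eef_pos': array([0.29323086, 0.6073716 , 0.21519896]), 'eef_rot': array([-7.00497930e-01, -3.06221000e+00,  2.51302468e-03]), 'ft_force': array([ 0.4345628 , -0.9952646 ,  0.79915942]), 'ft_torque': array([0.00068758, 0.0367096 , 0.01105732]), 'finger_force': 0.0, 'opening': 0.08749263066936469}
[-434.3 -296.   135.7] [ -0.1  -0.  -56.8]
```

View pics/t1.png

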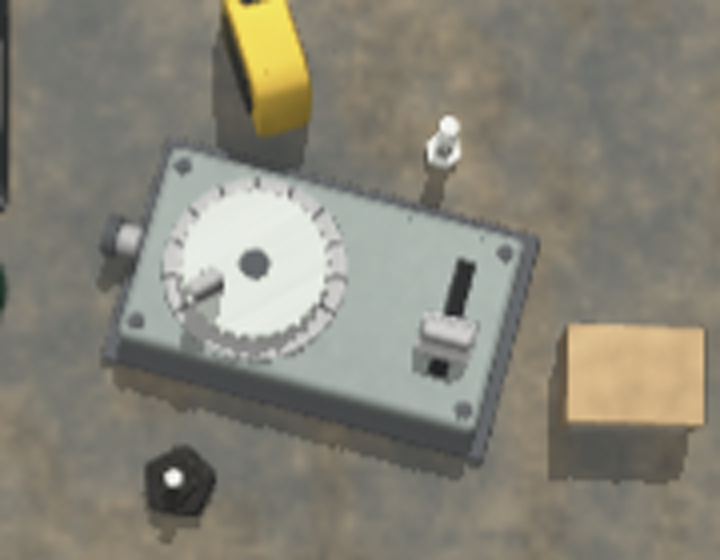

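The call was refused because all six keys are needed in each row. The picture shows the scene unchanged.

Call:
step_arm(
  commands=[
    {"x":-434,"y":-296,"z":0,"rx":0,"ry":0,"rz":-57},
    {"x":-434,"y":-296,"z":0,"rx":0,"ry":0,"rz":-57},
    {"x":-434,"y":-296,"z":0,"rx":0,"ry":0,"rz":-57},
    {"x":-434,"y":-296,"z":0,"rx":0,"ry":0,"rz":-57},
    {"x":-434,"y":-296,"z":0,"rx":0,"ry":0,"rz":-57},
    {"x":-434,"y":-296,"z":0,"rx":0,"ry":0,"rz":-57},
    {"x":-434,"y":-296,"z":0,"rx":0,"ry":0,"rz":-57},
    {"x":-434,"y":-296,"z":0,"rx":0,"ry":0,"rz":-57},
    {"x":-434,"y":-296,"z":0,"rx":0,"ry":0,"rz":-57},
    {"x":-434,"y":-296,"z":0,"rx":0,"ry":0,"rz":-57},
    {"x":-434,"y":-296,"z":0,"rx":0,"ry":0,"rz":-57},
    {"x":-434,"y":-296,"z":0,"rx":0,"ry":0,"rz":-57},
  ],
  fingers=0,
  grip_force=5,
)

```text
time_s: 1.65
eef_pos: [0.5548, 0.1545, 0.216]
eef_rot: [0.85, -3.024, -0.001]
ft_force: [-0.3, -0.9, 0.8]
opening: 0.0004
finger_force: 0.0
```

```bash
python3 -c "
from h import *
s=r.read_state();print(s['time_s'],s['qpos'],s['eef_pos'],s['opening'],s['ft_force'])
rows(lugpose(121,.012,.080))
p,d=r.capture('scene')
vv,uu=np.mgrid[0:400,0:640];o,D=ray('scene',np.c_[uu.ravel(),vv.ravel()]);P=o+D*d.ravel()[:,None]
for z in(.195,.205,.22,.24,.26,.275):
  k=(abs(P[:,2]-z)<.006)&(np.hypot(*(P[:,:2]-s['eef_pos'][:2]).T)<.07)
  q=(P[k]-s['eef_pos'])@Ro.from_rotvec(s['eef_rot']).as_matrix()
  if k.any():print(z,k.sum(),q.min(0)*1e3,q.max(0)*1e3)
u,v=proj('scene',[s['eef_pos']])[0].astype(int);print(u,v)
cv2.imwrite('pics/s2.png',cv2.resize(p[max(0,v-60):v+70,u-80:u+80,::-1],None,fx=4,fy=4,interpolation=2))"
```

```text
1.65 [-0.39152637  0.3148705   0.01501955  1.79892465 -0.0062663   1.0280274
  1.74471517] [0.55481103 0.15449226 0.21598473] 0.00043942624314017485 [-0.25517516 -0.94255303  0.80004677]
[  0.7  -2.8 136. ] [ 0.  -0.   0.4]
0.22 14 [ -8.01726064 -10.48225356 -10.01106327] [11.32779852  6.81510538 -6.37373419]
0.24 65 [-14.06531789 -12.26748166 -30.00318747] [ 11.69650451   8.84487384 -18.12663318]
0.26 71 [-13.55430329 -14.05365806 -49.71918629] [ 10.66391589  10.34532363 -38.19152889]
0.275 73 [-10.0801285  -15.25720948 -64.41341226] [ 11.35662406  13.15967155 -53.02698699]
301 147
```

View pics/s2.png

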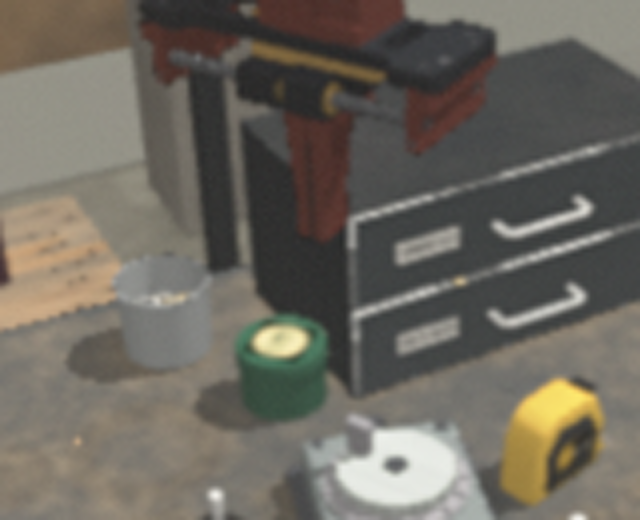

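The fingers are shut and tapered, well above the dial, with nothing in the way. Going down beside the lug.

Call:
step_arm(
  commands=[
    {"x":1,"y":-3,"z":40,"rx":0,"ry":0,"rz":0},
    {"x":1,"y":-3,"z":80,"rx":0,"ry":0,"rz":0},
    {"x":1,"y":-3,"z":115,"rx":0,"ry":0,"rz":0},
    {"x":1,"y":-3,"z":130,"rx":0,"ry":0,"rz":0},
    {"x":1,"y":-3,"z":136,"rx":0,"ry":0,"rz":0},
    {"x":1,"y":-3,"z":136,"rx":0,"ry":0,"rz":0},
    {"x":1,"y":-3,"z":136,"rx":0,"ry":0,"rz":0},
  ],
)

```text
time_s: 2.58
eef_pos: [0.5572, 0.1499, 0.0813]
eef_rot: [-0.845, 3.024, 0.0]
ft_force: [-0.5, 0.4, -0.7]
opening: 0.0003
finger_force: 0.0
```

```bash
python3 -c "
from h import *
s=r.read_state();print(s['time_s'],s['eef_pos'],s['ft_force'])
rows(*[lugpose(121-k*3.0,0 if k else 0.0,.080) for k in range(0,9)])"
```

```text
2.575 [0.55716754 0.14991148 0.08125726] [-0.46961812  0.36555202 -0.65797375]
[-11.6   2.4   1.3] [-0.   0.1  0.2]
[-13.1   3.1   1.3] [-0.   0.1  3.2]
[-14.5   3.7   1.3] [-0.   0.1  6.2]
[-16.    4.3   1.3] [-0.   0.1  9.2]
[-17.6   4.8   1.3] [-0.   0.1 12.2]
[-19.1   5.2   1.3] [-0.   0.1 15.2]
[-20.7   5.5   1.3] [-0.   0.1 18.2]
[-22.3   5.7   1.3] [ 0.   0.1 21.2]
[-23.9   5.9   1.3] [ 0.   0.1 24.2]
```

Call:
step_arm(
  commands=[
    {"x":-4,"y":2,"z":1,"rx":0,"ry":0,"rz":0},
    {"x":-8,"y":2.4,"z":1,"rx":0,"ry":0,"rz":0},
    {"x":-10,"y":2.4,"z":1,"rx":0,"ry":0,"rz":0},
    {"x":-11.6,"y":2.4,"z":1,"rx":0,"ry":0,"rz":0},
    {"x":-13.1,"y":3.1,"z":1,"rx":0,"ry":0,"rz":3},
    {"x":-14.5,"y":3.7,"z":1,"rx":0,"ry":0,"rz":6},
    {"x":-16,"y":4.3,"z":1,"rx":0,"ry":0,"rz":9},
    {"x":-17.6,"y":4.8,"z":1,"rx":0,"ry":0,"rz":12},
    {"x":-18.6,"y":5.1,"z":1,"rx":0,"ry":0,"rz":14},
    {"x":-19.1,"y":5.2,"z":1,"rx":0,"ry":0,"rz":15},
    {"x":-19.1,"y":5.2,"z":1,"rx":0,"ry":0,"rz":15},
  ],
)

```text
time_s: 3.95
eef_pos: [0.5699, 0.1639, 0.079]
eef_rot: [0.444, -3.11, 0.0]
ft_force: [-0.3, -0.1, 0.0]
opening: 0.0005
finger_force: 0.0
```

```bash
cat >> h.py <<'E'
def look(name,n='scene'):
    s=r.read_state();p,d=r.capture(n)
    print(s['time_s'],s['eef_pos'],s['ft_force'])
    u,v=proj(n,[[.583,.109,.06]])[0].astype(int)
    cv2.imwrite(f'pics/{name}.png',cv2.resize(p[v-45:v+45,u-55:u+55,::-1],None,fx=6,fy=6,interpolation=2))
E
python3 -c "
from h import *
look('s3')"
```

```text
3.95 [0.56991371 0.163856   0.07901373] [-0.34512288 -0.06742765  0.04626364]
```

View pics/s3.png

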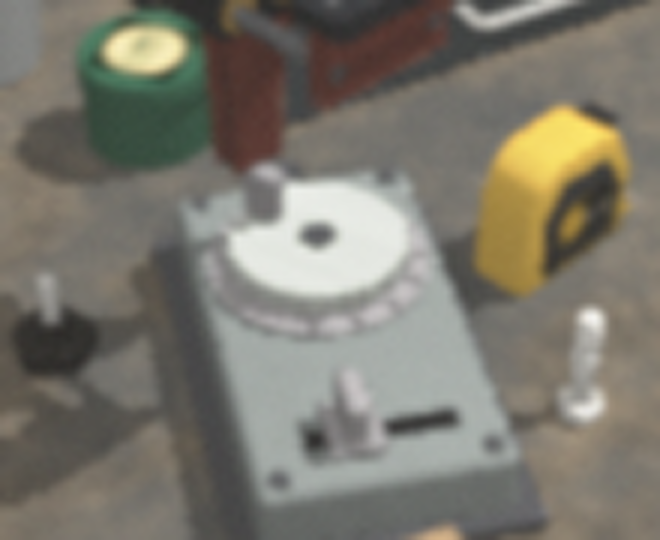

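```bash
cat >> h.py <<'E'
def lug(n='scene'):
    p,d=r.capture(n);s=r.read_state();vv,uu=np.mgrid[0:400,0:640];o,D=ray(n,np.c_[uu.ravel(),vv.ravel()]);P=o+D*d.ravel()[:,None]
    rad=np.hypot(*(P[:,:2]-A).T)
    col=p.reshape(-1,3).astype(int);grey=(col.max(1)-col.min(1)<30)
    k=(rad<.042)&(P[:,2]>.056)&(P[:,2]<.08)&grey;m=P[k].mean(0)
    print(n,'lug pix',k.sum(),m.round(4),np.hypot(*(m[:2]-A)).round(4),'deg',np.degrees(np.arctan2(*(m[:2]-A)[::-1])).round(1))
    return P,k,uu,vv
E
python3 -c "
from h import *
s=r.read_state();print(ray('scene',[(0,0)])[0],proj('scene',[s['eef_pos']-[0,0,.022],[*A,.053]]))
lug();lug('top')"
```

```text
[ 0.28142289 -0.48600495  0.6254286 ] [[307.79814921 199.03850519]
 [319.61652038 202.48858494]]
scene lug pix 49 [0.5764 0.1629 0.0666] 0.026 deg 127.5
top lug pix 0 [nan nan nan] nan deg nanh.py:33: RuntimeWarning: Mean of empty slice.
  k=(rad<.042)&(P[:,2]>.056)&(P[:,2]<.08)&grey;m=P[k].mean(0)
  ret = um.true_divide(
```

```bash
python3 -c "
from h import *
p,d=r.capture('scene');u,v=proj('scene',[[.583,.109,.06]])[0].astype(int)
for x,y in [(245,100),(245,130),(245,150),(245,158),(235,150),(255,150),(265,200),(265,180),(265,172)]:
  q=(u-55+x/6,v-45+y/6);i=(int(q[0]),int(q[1]));print((x,y),atd('scene',[q],d)[0].round(4),p[i[1],i[0]],d[i[1],i[0]])
q=r.read_state();print(q['qpos'],q['eef_pos'])
"
```

```text
(245, 100) [0.5648 0.1478 0.1258] [77 52 46] 0.8518744
(245, 130) [0.5663 0.1524 0.1076] [86 57 51] 0.8672229
(245, 150) [0.5668 0.1543 0.0961] [86 56 50] 0.87611026
(245, 158) [0.5656 0.1518 0.0942] [91 58 52] 0.8751194
(235, 150) [0.5617 0.1526 0.099 ] [84 56 51] 0.8712709
(255, 150) [0.5713 0.1544 0.0945] [92 61 54] 0.87880135
(265, 200) [0.5771 0.159  0.0633] [111 110 110] 0.9040633
(265, 180) [0.5771 0.1584 0.0742] [131 128 129] 0.89659107
(265, 172) [0.5793 0.1628 0.0746] [180 177 178] 0.9001205
[-0.44251839  0.50486931  0.0751777   1.87432526 -0.05255334  0.76432455
  1.51547545] [0.56992613 0.16381205 0.07905606]
```

The visible fingertips end about 10 mm above the TCP level and the lug hasn't moved, so the shut fingers don't reach as far as stated. I'll raise the arm and check how reach depends on opening.

Call:
step_arm(
  commands=[
    {"x":4,"y":0,"z":-40,"rx":0,"ry":0,"rz":0},
    {"x":12,"y":0,"z":-80,"rx":0,"ry":0,"rz":0},
    {"x":12,"y":0,"z":-80,"rx":0,"ry":0,"rz":0},
    {"x":12,"y":0,"z":-80,"rx":0,"ry":0,"rz":0},
  ],
)

```text
time_s: 4.65
eef_pos: [0.5581, 0.1604, 0.1586]
eef_rot: [0.444, -3.11, 0.0]
ft_force: [0.3, -0.5, 0.1]
opening: 0.0001
finger_force: 0.0
```

```bash
cat >> h.py <<'E'
def tips():
    s=r.read_state();p,d=r.capture('scene');vv,uu=np.mgrid[0:400,0:640];o,D=ray('scene',np.c_[uu.ravel(),vv.ravel()]);P=o+D*d.ravel()[:,None]
    q=(P-s['eef_pos'])@Ro.from_rotvec(s['eef_rot']).as_matrix()*1e3
    k=(abs(q[:,0])<25)&(abs(q[:,1])<70)&(q[:,2]<40)&(q[:,2]>-60)&(P[:,2]>.085)&(d.ravel()>0)
    print(s['opening'],s['eef_pos'])
    for a in range(-60,40,10):
        m=k&(q[:,2]>=a)&(q[:,2]<a+10)
        if m.any():print(a,m.sum(),q[m].min(0).round(0),q[m].max(0).round(0))
    u,v=proj('scene',[s['eef_pos']])[0].astype(int)
    return cv2.resize(p[v-45:v+45,u-45:u+45,::-1],None,fx=4,fy=4,interpolation=2)
E
python3 -c "
from h import *
cv2.imwrite('pics/a.png',tips())"
```

```text
0.00012875073282090873 [0.55808071 0.16042784 0.15859652]
-60 53 [-12. -15. -60.] [ 11.  11. -50.]
-50 52 [-11. -14. -50.] [ 10.  10. -40.]
-40 45 [-12. -13. -40.] [ 10.   7. -30.]
-30 44 [-13. -12. -30.] [ 10.   7. -20.]
-20 45 [-13. -12. -20.] [ 11.   9. -10.]
-10 11 [-10. -11.  -9.] [ 9.  8. -6.]
```

Call:
step_arm(
  commands=[
    {"x":0,"y":0,"z":0,"rx":0,"ry":0,"rz":0},
    {"x":0,"y":0,"z":0,"rx":0,"ry":0,"rz":0},
    {"x":0,"y":0,"z":0,"rx":0,"ry":0,"rz":0},
    {"x":0,"y":0,"z":0,"rx":0,"ry":0,"rz":0},
    {"x":0,"y":0,"z":0,"rx":0,"ry":0,"rz":0},
    {"x":0,"y":0,"z":0,"rx":0,"ry":0,"rz":0},
  ],
  fingers=0.4,
)

```text
time_s: 5.45
eef_pos: [0.5584, 0.1605, 0.1591]
eef_rot: [-0.443, 3.11, 0.0]
ft_force: [-0.7, -0.7, -0.3]
opening: 0.0348
finger_force: 0.0
```

```bash
python3 -c "
from h import *
b=tips();cv2.imwrite('pics/ab.png',np.hstack([cv2.imread('pics/a.png'),b]))"
```

```text
0.03483947259564265 [0.55844548 0.16054652 0.15907407]
-60 65 [-10. -31. -60.] [ 10.  29. -50.]
-50 73 [-16. -30. -50.] [ 11.  29. -40.]
-40 68 [-13. -29. -40.] [ 10.  25. -30.]
-30 74 [-12. -27. -30.] [ 10.  27. -20.]
-20 70 [-12. -27. -20.] [ 12.  26. -10.]
-10 20 [-11. -27. -10.] [11. 21. -6.]
```

View pics/ab.png

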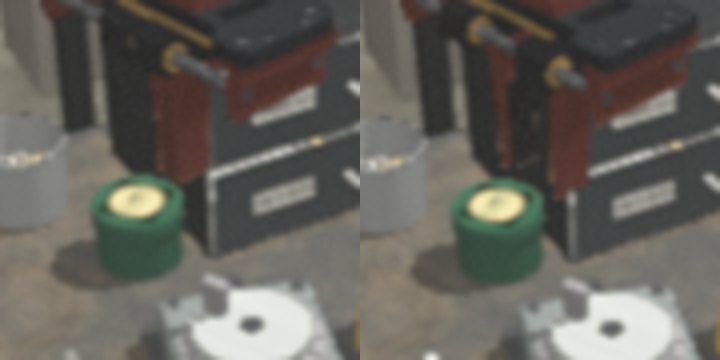

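The tips end about 5 mm behind the reported TCP at either opening, centred sideways. I'll use tip z = TCP z + 5 mm, so the target is TCP z ≈ 0.055 (tip at about 0.060). Left half shows the fingers shut, right half open. The dial and lug are untouched.

```bash
python3 -c "
from h import *
rows(lugpose(121,.012,.055))"
```

```text
[  5.2  -7.6 104.1] [  0.    0.  -14.8]
```

Call:
step_arm(
  commands=[
    {"x":5,"y":-7.5,"z":0,"rx":0,"ry":0,"rz":-10},
    {"x":5,"y":-7.5,"z":20,"rx":0,"ry":0,"rz":-15},
    {"x":5,"y":-7.5,"z":40,"rx":0,"ry":0,"rz":-15},
    {"x":5,"y":-7.5,"z":60,"rx":0,"ry":0,"rz":-15},
    {"x":5,"y":-7.5,"z":75,"rx":0,"ry":0,"rz":-15},
    {"x":5,"y":-7.5,"z":82,"rx":0,"ry":0,"rz":-15},
    {"x":5,"y":-7.5,"z":88,"rx":0,"ry":0,"rz":-15},
    {"x":5,"y":-7.5,"z":92,"rx":0,"ry":0,"rz":-15},
    {"x":5,"y":-7.5,"z":96,"rx":0,"ry":0,"rz":-15},
    {"x":5,"y":-7.5,"z":100,"rx":0,"ry":0,"rz":-15},
    {"x":5,"y":-7.5,"z":104,"rx":0,"ry":0,"rz":-15},
    {"x":5,"y":-7.5,"z":104,"rx":0,"ry":0,"rz":-15},
  ],
  fingers=0,
)

```text
time_s: 7.0
eef_pos: [0.5555, 0.1519, 0.0547]
eef_rot: [0.846, -3.025, 0.0]
ft_force: [0.2, -0.0, -0.2]
opening: 0.0004
finger_force: 0.0
```

```bash
python3 -c "
from h import *
s=r.read_state();print(s['time_s'],s['eef_pos'],s['ft_force'],s['opening'])
rows(*[lugpose(121-k*3.0,0 if k else 0.0,.055) for k in range(0,9)]);lug()"
```

```text
7.0 [0.55547487 0.1518833  0.05469891] [ 0.15322839 -0.00224798 -0.20116027] 0.0003553785490454388
[-12.   -0.2  -0.3] [ 0.  -0.   0.2]
[-13.5   0.5  -0.3] [ 0.  -0.   3.2]
[-15.    1.2  -0.3] [ 0.  -0.   6.2]
[-16.5   1.7  -0.3] [ 0.  -0.   9.2]
[-18.    2.2  -0.3] [ 0.  -0.  12.2]
[-19.5   2.6  -0.3] [ 0.  -0.  15.2]
[-21.1   2.9  -0.3] [ 0.  -0.  18.2]
[-22.7   3.2  -0.3] [ 0.  -0.  21.2]
[-24.3   3.3  -0.3] [-0.  -0.  24.2]
scene lug pix 39 [0.5743 0.1559 0.0675] 0.0225 deg 142.7
```

Call:
step_arm(
  commands=[
    {"x":-5,"y":0,"z":0,"rx":0,"ry":0,"rz":0},
    {"x":-9,"y":0,"z":0,"rx":0,"ry":0,"rz":0},
    {"x":-12,"y":0,"z":0,"rx":0,"ry":0,"rz":0},
    {"x":-13.5,"y":0.5,"z":0,"rx":0,"ry":0,"rz":3},
    {"x":-15,"y":1.2,"z":0,"rx":0,"ry":0,"rz":6},
    {"x":-16,"y":1.5,"z":0,"rx":0,"ry":0,"rz":8},
  ],
)

```text
time_s: 7.8
eef_pos: [0.5648, 0.1596, 0.0543]
eef_rot: [0.628, -3.07, 0.003]
ft_force: [-8.3, -4.4, 6.7]
opening: 0.0001
finger_force: 5.0
```

Call:
step_arm(
  commands=[
    {"x":-1,"y":0,"z":0,"rx":0,"ry":0,"rz":2},
    {"x":-2,"y":0,"z":0,"rx":0,"ry":0,"rz":4},
    {"x":-3,"y":0,"z":0,"rx":0,"ry":0,"rz":6},
    {"x":-3,"y":0,"z":0,"rx":0,"ry":0,"rz":6},
  ],
)

```text
time_s: 8.3
eef_pos: [0.5694, 0.1634, 0.0544]
eef_rot: [0.471, -3.102, -0.001]
ft_force: [-4.7, 1.8, -0.6]
opening: 0.0005
finger_force: 1.9
```

```bash
python3 -c "
from h import *
look('s4')
rows(*[lugpose(121-k*3.0,0 if k else 0.0,.055) for k in range(0,9)]);lug()"
```

```text
8.3 [0.56943905 0.16337909 0.05442998] [-4.67388017  1.82874792 -0.64159788]
[ 5.3 -4.  -0.6] [  0.1  -0.2 -13.7]
[ 4.1 -3.  -0.6] [  0.1  -0.2 -10.7]
[ 2.8 -2.  -0.6] [ 0.1 -0.2 -7.7]
[ 1.5 -1.1 -0.6] [ 0.1 -0.2 -4.7]
[ 0.1 -0.2 -0.6] [ 0.1 -0.2 -1.7]
[-1.3  0.5 -0.6] [ 0.1 -0.2  1.3]
[-2.7  1.2 -0.6] [ 0.  -0.2  4.3]
[-4.2  1.8 -0.6] [ 0.  -0.2  7.3]
[-5.7  2.4 -0.6] [ 0.  -0.2 10.3]
scene lug pix 48 [0.5719 0.1599 0.0684] 0.0269 deg 139.1
```

View pics/s4.png

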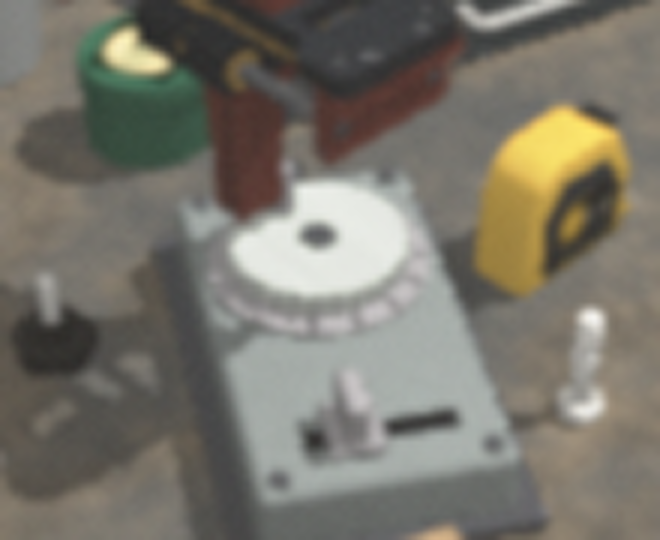

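Call:
step_arm(
  commands=[
    {"x":-0.7,"y":0.2,"z":0,"rx":0,"ry":0,"rz":1},
    {"x":-1.4,"y":0.5,"z":0,"rx":0,"ry":0,"rz":1.5},
    {"x":-2,"y":0.8,"z":0,"rx":0,"ry":0,"rz":3},
    {"x":-2,"y":0.8,"z":0,"rx":0,"ry":0,"rz":3},
  ],
)

```text
time_s: 8.9
eef_pos: [0.5724, 0.1637, 0.0549]
eef_rot: [0.387, -3.116, 0.001]
ft_force: [-5.1, -0.3, 0.9]
opening: 0.0001
finger_force: 2.5
```

```bash
python3 -c "
from h import *
look('s5')
rows(*[lugpose(121-k*3.0,0 if k else 0.0,.055) for k in range(4,14)]);P,k,uu,vv=lug()
d=r.capture('scene')[1]
rad=np.hypot(*(P[:,:2]-A).T);m=(rad<.045)&(P[:,2]>.055)&(P[:,2]<.08)
print(np.c_[uu.ravel(),vv.ravel(),(P[:,:2]-A)*1e3,P[:,2]*1e3][m&(uu.ravel()>312)].round(0).astype(int).tolist())"
```

```text
8.9 [0.57239453 0.16366022 0.05490643] [-5.14176571 -0.25670085  0.91710548]
[ 2.7  0.1 -0.1] [-0.  -0.1 -4.8]
[ 1.4  1.  -0.1] [-0.  -0.1 -1.8]
[-0.1  1.7 -0.1] [-0.  -0.1  1.2]
[-1.5  2.4 -0.1] [-0.  -0.1  4.2]
[-3.   3.  -0.1] [-0.  -0.1  7.2]
[-4.5  3.6 -0.1] [-0.  -0.1 10.2]
[-6.   4.  -0.1] [-0.  -0.1 13.2]
[-7.6  4.4 -0.1] [-0.  -0.1 16.2]
[-9.2  4.7 -0.1] [-0.  -0.1 19.2]
[-10.8   4.9  -0.1] [-0.  -0.1 22.2]
scene lug pix 45 [0.5739 0.1605 0.0682] 0.0258 deg 135.2
[[315, 191, -1, 24, 73], [313, 192, -10, 15, 80], [314, 192, -8, 15, 79], [315, 192, -2, 20, 73], [316, 192, 0, 20, 72], [313, 193, -11, 15, 77], [314, 193, -7, 17, 74], [315, 193, -3, 19, 71], [316, 193, -1, 18, 71], [313, 194, -11, 14, 74], [314, 194, -7, 17, 70], [315, 194, -3, 19, 68], [316, 194, -1, 19, 67], [313, 195, -11, 15, 70], [314, 195, -8, 16, 69], [315, 195, -3, 20, 64], [316, 195, 0, 20, 63], [313, 196, -10, 17, 66], [314, 196, -9, 13, 67], [315, 196, -3, 19, 62], [316, 196, 0, 21, 59], [313, 197, -10, 16, 63], [314, 197, -6, 19, 59], [315, 197, -3, 20, 58], [316, 197, 0, 21, 55], [314, 198, -6, 20, 56]]
```

Call:
step_arm(
  commands=[
    {"x":-0.8,"y":1.5,"z":0,"rx":0,"ry":0,"rz":1},
    {"x":-1.5,"y":2.4,"z":0,"rx":0,"ry":0,"rz":3},
    {"x":-1.5,"y":2.4,"z":0,"rx":0,"ry":0,"rz":4},
  ],
)

```text
time_s: 9.43
eef_pos: [0.5728, 0.1647, 0.0549]
eef_rot: [0.275, -3.127, 0.003]
ft_force: [-7.0, -3.5, 3.6]
opening: 0.0006
finger_force: 3.7
```

```bash
cat >> h.py <<'E'
def edge():
    p,d=r.capture('scene');vv,uu=np.mgrid[0:400,0:640];o,D=ray('scene',np.c_[uu.ravel(),vv.ravel()]);P=o+D*d.ravel()[:,None]
    rad=np.hypot(*(P[:,:2]-A).T);c=p.reshape(-1,3).astype(int)
    m=(rad<.045)&(P[:,2]>.057)&(P[:,2]<.074)&(c.max(1)-c.min(1)<16)
    q=((P[:,:2]-A)*1e3)[m];print('grey px',m.sum(),'x',np.percentile(q[:,0],[0,10,50,90,100]).round(1),'y',np.percentile(q[:,1],[0,10,50,90,100]).round(1),'mean deg',np.degrees(np.arctan2(q[:,1].mean(),q[:,0].mean())).round(1))
E
python3 -c "
from h import *
edge()
rows(*[lugpose(121-k*3.0,0,.055) for k in range(5,14)])"
```

```text
grey px 20 x [-31.4 -30.9  -4.7  -0.2   0.2] y [11.6 15.6 19.8 30.3 31. ] mean deg 124.6
[ 1.9 -0.1 -0.2] [-0.1 -0.2 -6. ]
[ 0.6  0.8 -0.2] [-0.1 -0.2 -3. ]
[-0.8  1.6 -0.2] [-0.1 -0.2  0. ]
[-2.2  2.3 -0.2] [-0.1 -0.2  3. ]
[-3.7  3.  -0.2] [-0.1 -0.2  6. ]
[-5.2  3.5 -0.2] [-0.1 -0.2  9. ]
[-6.7  4.  -0.2] [-0.1 -0.2 12. ]
[-8.3  4.4 -0.2] [-0.1 -0.2 15. ]
[-9.9  4.7 -0.2] [-0.1 -0.2 18. ]
```

Call:
step_arm(
  commands=[
    {"x":-0.8,"y":0,"z":0,"rx":0,"ry":0,"rz":0},
    {"x":-1.6,"y":0.4,"z":0,"rx":0,"ry":0,"rz":0},
    {"x":-1.6,"y":0.4,"z":0,"rx":0,"ry":0,"rz":0},
  ],
)

```text
time_s: 9.85
eef_pos: [0.5729, 0.1647, 0.0548]
eef_rot: [0.275, -3.124, 0.005]
ft_force: [-11.5, -4.6, 8.8]
opening: 0.0004
finger_force: 5.8
```

```bash
python3 -c "
from h import *
edge()
rows(*[lugpose(121-k*3.0,0,.055) for k in range(5,14)])"
```

```text
grey px 22 x [-31.3 -31.   -2.8  -0.1   0.1] y [11.9 15.9 19.8 27.1 30.1] mean deg 122.3
[ 2.1 -0.1 -0.2] [-0.1 -0.4 -5.9]
[ 0.7  0.8 -0.2] [-0.1 -0.4 -2.9]
[-0.7  1.6 -0.2] [-0.1 -0.4  0.1]
[-2.1  2.3 -0.2] [-0.1 -0.3  3.1]
[-3.6  3.  -0.3] [-0.2 -0.3  6.1]
[-5.1  3.5 -0.3] [-0.2 -0.3  9.1]
[-6.6  4.  -0.3] [-0.2 -0.3 12.1]
[-8.2  4.4 -0.3] [-0.2 -0.3 15.1]
[-9.7  4.7 -0.3] [-0.2 -0.3 18.1]
```

The finger has stalled at about 12 N. I'll back off and read the dial angle with the finger clear.

Call:
step_arm(
  commands=[
    {"x":5,"y":0,"z":0,"rx":0,"ry":0,"rz":0},
    {"x":14,"y":0,"z":0,"rx":0,"ry":0,"rz":0},
    {"x":22,"y":0,"z":0,"rx":0,"ry":0,"rz":0},
    {"x":22,"y":0,"z":0,"rx":0,"ry":0,"rz":0},
  ],
)

```text
time_s: 10.4
eef_pos: [0.5534, 0.1636, 0.0552]
eef_rot: [-0.28, 3.129, 0.0]
ft_force: [-0.1, -0.7, 0.2]
opening: 0.0003
finger_force: 0.0
```

```bash
python3 -c "
from h import *
s=r.read_state();print(s['eef_pos'],s['ft_force'])
p,d=r.capture('scene');cv2.imwrite('pics/raw6.png',p[...,::-1])
d0=np.load('scene0.npy');p0=cv2.imread('pics/scene0.png')[...,::-1]
vv,uu=np.mgrid[0:400,0:640];o,D=ray('scene',np.c_[uu.ravel(),vv.ravel()])
for dd,pp in((d0,p0),(d,p)):
  P=o+D*dd.ravel()[:,None];c=pp.reshape(-1,3).astype(int)
  for lo,hi in((.056,.071),(.071,.080)):
    m=(np.hypot(*(P[:,:2]-A).T)<.045)&(P[:,2]>lo)&(P[:,2]<hi)&(c.max(1)-c.min(1)<20)
    print(m.sum(),P[m].mean(0).round(4),'px',uu.ravel()[m].mean().round(1),vv.ravel()[m].mean().round(1))
for th in range(121,85,-4): print(th,proj('scene',[[*(A+.027*np.array([np.cos(np.radians(th)),np.sin(np.radians(th))])),.076]])[0].round(1))
u,v=proj('scene',[[*A,.06]])[0].astype(int)
f=lambda q:cv2.resize(q[v-25:v+20,u-30:u+30,::-1],None,fx=6.6,fy=6.6,interpolation=2)
cv2.imwrite('pics/s6.png',np.hstack([f(p0),f(p)]))
"
```

```text
[0.55340203 0.16362247 0.05521302] [-0.09216238 -0.65562614  0.15853406]
29 [0.5755 0.1631 0.0635] px 309.9 196.6
21 [0.5769 0.1644 0.0737] px 310.0 192.9
27 [0.5841 0.1632 0.0627] px 312.9 195.8
4 [0.589  0.1611 0.0728] px 315.0 192.5
121 [310.3 191.8]
117 [310.8 191.4]
113 [311.2 191. ]
109 [311.8 190.7]
105 [312.3 190.3]
101 [312.9 190. ]
97 [313.5 189.8]
93 [314.2 189.5]
89 [314.8 189.3]
```

View pics/s6.png

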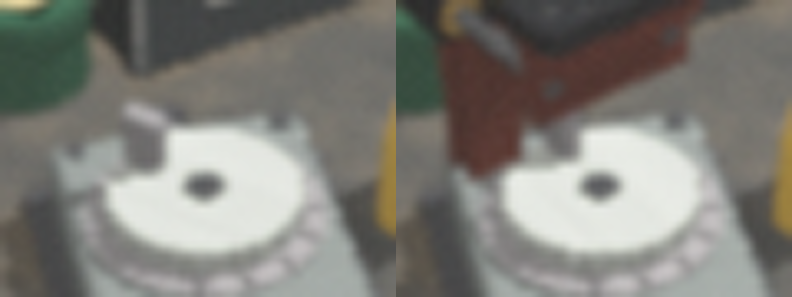

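Compared with the start (left), the lug has moved right by about one click and the dial rests. The red bracket of the gripper body shows in front of it, so I'll measure its height.

```bash
python3 -c "
from h import *
s=r.read_state()
p,d=r.capture('scene');vv,uu=np.mgrid[0:400,0:640];o,D=ray('scene',np.c_[uu.ravel(),vv.ravel()]);P=o+D*d.ravel()[:,None]
c=p.reshape(-1,3).astype(int)
red=(c[:,0]-c[:,2]>20)&(np.hypot(*(P[:,:2]-s['eef_pos'][:2]).T)<.13)&(P[:,2]>.045)&(c[:,1]<90)
q=(P-s['eef_pos'])@Ro.from_rotvec(s['eef_rot']).as_matrix()*1e3
for a in range(-100,20,8):
  m=red&(q[:,2]>=a)&(q[:,2]<a+8)
  if m.any(): print('toolz',a,'n',m.sum(),'x',np.percentile(q[m,0],[0,10,50,90,100]).round(),'y',np.percentile(q[m,1],[0,10,50,90,100]).round())
"
```

```text
toolz -100 n 90 x [-32. -19.   9.  31.  32.] y [-82. -81. -79.  72.  76.]
toolz -92 n 50 x [-30. -24.   3.  27.  32.] y [-82. -81. -80.  73.  75.]
toolz -76 n 10 x [ 7.  8. 11. 12. 12.] y [-15. -15. -12.  -5.  -4.]
toolz -68 n 16 x [-1.  5. 10. 12. 12.] y [-15. -14. -10.   2.   4.]
toolz -60 n 27 x [-5. -2.  9. 11. 12.] y [-13. -12. -11.   4.   6.]
toolz -52 n 24 x [-10.  -7.   6.  11.  11.] y [-12. -12. -10.   1.   9.]
toolz -44 n 29 x [-10.  -7.   5.  11.  12.] y [-11. -10.  -9.  -1.   5.]
toolz -36 n 24 x [-10.  -8.   5.  11.  12.] y [-10. -10.  -9.   3.   4.]
toolz -28 n 28 x [-10.  -8.   5.  11.  11.] y [-10.  -9.  -8.   3.   5.]
toolz -20 n 27 x [-11.  -7.   5.  11.  12.] y [-12.  -9.  -8.   4.   5.]
toolz -12 n 6 x [-10.  -9.  -3.   7.   8.] y [-8. -8. -8. -7. -6.]
```

```bash
python3 -c "
from h import *
rows(*[lugpose(97-k*3.0,0,.049,half=.0115) for k in range(0,8)])
"
```

```text
[-19.3  -0.    6.3] [0.  0.  3.2]
[-20.7   0.7   6.3] [0.  0.  6.2]
[-22.3   1.3   6.3] [0.  0.  9.2]
[-23.8   1.9   6.3] [ 0.   0.  12.2]
[-25.4   2.4   6.3] [ 0.   0.  15.2]
[-27.    2.8   6.3] [ 0.   0.  18.2]
[-28.6   3.1   6.3] [ 0.   0.  21.2]
[-30.2   3.3   6.3] [ 0.   0.  24.2]
```

Call:
step_arm(
  commands=[
    {"x":0,"y":0,"z":3,"rx":0,"ry":0,"rz":0},
    {"x":0,"y":0,"z":6,"rx":0,"ry":0,"rz":0},
    {"x":-10,"y":0,"z":6,"rx":0,"ry":0,"rz":3},
    {"x":-16,"y":0,"z":6,"rx":0,"ry":0,"rz":3},
    {"x":-19,"y":0,"z":6,"rx":0,"ry":0,"rz":3},
    {"x":-21,"y":0.7,"z":6,"rx":0,"ry":0,"rz":6},
    {"x":-21,"y":0.7,"z":6,"rx":0,"ry":0,"rz":6},
  ],
)

```text
time_s: 11.38
eef_pos: [0.5724, 0.1675, 0.0485]
eef_rot: [0.117, -3.136, 0.001]
ft_force: [-4.9, -1.3, 2.3]
opening: 0.0005
finger_force: 2.5
```

Call:
step_arm(
  commands=[
    {"x":-0.7,"y":0.2,"z":0,"rx":0,"ry":0,"rz":1.5},
    {"x":-1.5,"y":0.5,"z":0,"rx":0,"ry":0,"rz":3},
    {"x":-1.5,"y":0.5,"z":0,"rx":0,"ry":0,"rz":3},
  ],
)

```text
time_s: 11.75
eef_pos: [0.5724, 0.1682, 0.0484]
eef_rot: [0.035, -3.135, 0.002]
ft_force: [-8.5, -0.9, 6.4]
opening: 0.0007
finger_force: 4.7
```

Call:
step_arm(
  commands=[
    {"x":-0.7,"y":0.2,"z":0,"rx":0,"ry":0,"rz":1.5},
    {"x":-1.5,"y":0.5,"z":0,"rx":0,"ry":0,"rz":3},
    {"x":-1.5,"y":0.5,"z":0,"rx":0,"ry":0,"rz":3},
  ],
)

```text
time_s: 12.12
eef_pos: [0.5736, 0.1692, 0.0484]
eef_rot: [-0.046, -3.135, 0.001]
ft_force: [-9.3, 0.3, 5.6]
opening: 0.0003
finger_force: 4.7
```

Call:
step_arm(
  commands=[
    {"x":-0.7,"y":0.2,"z":0,"rx":0,"ry":0,"rz":1.5},
    {"x":-1.5,"y":0.5,"z":0,"rx":0,"ry":0,"rz":3},
    {"x":-1.5,"y":0.5,"z":0,"rx":0,"ry":0,"rz":3},
  ],
)

```text
time_s: 12.5
eef_pos: [0.5771, 0.1702, 0.0485]
eef_rot: [-0.128, -3.136, -0.0]
ft_force: [-4.4, 2.3, 0.3]
opening: 0.0004
finger_force: 2.4
```

Call:
step_arm(
  commands=[
    {"x":-0.7,"y":0.2,"z":0,"rx":0,"ry":0,"rz":1.5},
    {"x":-1.5,"y":0.5,"z":0,"rx":0,"ry":0,"rz":3},
    {"x":-1.5,"y":0.5,"z":0,"rx":0,"ry":0,"rz":3},
  ],
)

```text
time_s: 12.88
eef_pos: [0.5796, 0.1707, 0.0486]
eef_rot: [-0.211, -3.133, -0.001]
ft_force: [-4.4, 3.0, -1.4]
opening: 0.0004
finger_force: 2.1
```

```bash
python3 -c "
from h import *
edge()
rows(*[lugpose(97-k*3.0,0,.049,half=.0115) for k in range(0,8)])
"
```

```text
grey px 23 x [-25.3 -23.9   0.8   5.3   5.6] y [17.8 18.2 19.5 26.8 35.5] mean deg 102.4
[ 6.2 -4.4 -0.3] [  0.   -0.1 -14.7]
[ 5.  -3.2 -0.3] [  0.   -0.1 -11.7]
[ 3.7 -2.1 -0.3] [ 0.  -0.1 -8.7]
[ 2.4 -1.1 -0.3] [ 0.  -0.1 -5.7]
[ 1.1 -0.2 -0.3] [ 0.  -0.1 -2.7]
[-0.3  0.7 -0.3] [ 0.  -0.1  0.3]
[-1.7  1.5 -0.3] [ 0.  -0.1  3.3]
[-3.2  2.2 -0.3] [ 0.  -0.1  6.3]
```

Call:
step_arm(
  commands=[
    {"x":-0.7,"y":0.2,"z":0,"rx":0,"ry":0,"rz":1.5},
    {"x":-1.5,"y":0.5,"z":0,"rx":0,"ry":0,"rz":3},
    {"x":-1.5,"y":0.5,"z":0,"rx":0,"ry":0,"rz":3},
  ],
)

```text
time_s: 13.3
eef_pos: [0.5825, 0.1698, 0.0493]
eef_rot: [0.296, 3.126, -0.0]
ft_force: [-1.6, 0.9, -1.1]
opening: 0.0003
finger_force: 0.9
```

```bash
python3 -c "
from h import *
edge()
rows(*[lugpose(97-k*3.0,0,.049,half=.0115) for k in range(4,14)])
"
```

```text
grey px 25 x [-22.  -19.2   3.9   8.   10.1] y [16.6 17.6 19.5 28.7 40.8] mean deg 91.4
[4.  0.  0.3] [-0.   0.1 -5.8]
[2.7 1.  0.3] [-0.   0.1 -2.8]
[1.3 1.8 0.3] [-0.   0.1  0.2]
[-0.2  2.6  0.3] [0.  0.1 3.2]
[-1.7  3.4  0.3] [0.  0.1 6.2]
[-3.2  4.   0.3] [0.  0.1 9.2]
[-4.7  4.6  0.3] [ 0.   0.1 12.2]
[-6.3  5.   0.3] [ 0.   0.1 15.2]
[-7.9  5.4  0.3] [ 0.   0.1 18.2]
[-9.5  5.8  0.3] [ 0.   0.1 21.2]
```

Call:
step_arm(
  commands=[
    {"x":-0.9,"y":2.2,"z":0,"rx":0,"ry":0,"rz":4},
    {"x":-1.7,"y":3.4,"z":0,"rx":0,"ry":0,"rz":6},
    {"x":-2.5,"y":3.7,"z":0,"rx":0,"ry":0,"rz":7.5},
    {"x":-3.2,"y":4,"z":0,"rx":0,"ry":0,"rz":9},
    {"x":-4,"y":4.3,"z":0,"rx":0,"ry":0,"rz":10.5},
    {"x":-4.7,"y":4.6,"z":0,"rx":0,"ry":0,"rz":12},
    {"x":-4.7,"y":4.6,"z":0,"rx":0,"ry":0,"rz":12},
  ],
)

```text
time_s: 14.22
eef_pos: [0.5846, 0.1739, 0.0486]
eef_rot: [-0.618, -3.075, 0.002]
ft_force: [-10.3, -0.1, 6.1]
opening: 0.0002
finger_force: 4.7
```

```bash
python3 -c "
from h import *
edge()
rows(*[lugpose(73-k*3.0,0,.049,half=.0115) for k in range(0,10)])
"
```

```text
grey px 24 x [-21.9 -19.7   2.8   7.2   8.1] y [15.9 16.8 19.7 27.2 30.1] mean deg 96.1
[-0.6 -1.  -0.3] [-0.1 -0.3 -5.7]
[-2.  -0.  -0.3] [-0.1 -0.3 -2.7]
[-3.4  0.8 -0.3] [-0.1 -0.3  0.3]
[-4.8  1.6 -0.4] [-0.1 -0.3  3.3]
[-6.3  2.4 -0.4] [-0.2 -0.3  6.3]
[-7.8  3.  -0.4] [-0.2 -0.3  9.3]
[-9.3  3.6 -0.4] [-0.2 -0.3 12.3]
[-10.9   4.   -0.4] [-0.2 -0.3 15.3]
[-12.5   4.4  -0.4] [-0.2 -0.2 18.3]
[-14.1   4.7  -0.4] [-0.2 -0.2 21.3]
```

Call:
step_arm(
  commands=[
    {"x":-0.7,"y":0.2,"z":0,"rx":0,"ry":0,"rz":1.5},
    {"x":-1.5,"y":0.5,"z":0,"rx":0,"ry":0,"rz":3},
    {"x":-1.5,"y":0.5,"z":0,"rx":0,"ry":0,"rz":3},
  ],
)

```text
time_s: 14.65
eef_pos: [0.5868, 0.1742, 0.0487]
eef_rot: [-0.699, -3.059, 0.001]
ft_force: [-8.0, 0.1, 2.6]
opening: 0.0001
finger_force: 3.6
```

Call:
step_arm(
  commands=[
    {"x":-0.7,"y":0.2,"z":0,"rx":0,"ry":0,"rz":1.5},
    {"x":-1.5,"y":0.5,"z":0,"rx":0,"ry":0,"rz":3},
    {"x":-1.5,"y":0.5,"z":0,"rx":0,"ry":0,"rz":3},
  ],
)

```text
time_s: 15.02
eef_pos: [0.59, 0.1737, 0.0488]
eef_rot: [-0.779, -3.043, 0.0]
ft_force: [-3.5, 0.5, -1.9]
opening: 0.0005
finger_force: 1.6
```

```bash
python3 -c "
from h import *
edge()
rows(*[lugpose(73-k*3.0,0,.049,half=.0115) for k in range(0,10)])
"
```

```text
grey px 27 x [-15.4  -2.3   7.2  12.9  16. ] y [14.1 15.1 17.5 24.8 30.3] mean deg 71.2
[ 4.2 -3.4 -0.2] [ -0.   -0.  -11.7]
[ 3.  -2.3 -0.2] [-0.  -0.  -8.7]
[ 1.7 -1.3 -0.2] [-0.  -0.  -5.7]
[ 0.3 -0.3 -0.2] [-0.  -0.  -2.7]
[-1.   0.5 -0.2] [-0.  -0.   0.3]
[-2.5  1.3 -0.2] [-0.  -0.   3.3]
[-4.   2.  -0.2] [-0.  -0.   6.3]
[-5.5  2.7 -0.2] [-0.  -0.   9.3]
[-7.   3.2 -0.2] [-0.  -0.  12.3]
[-8.6  3.7 -0.2] [-0.  -0.  15.3]
```

Call:
step_arm(
  commands=[
    {"x":-0.7,"y":0.2,"z":0,"rx":0,"ry":0,"rz":1.5},
    {"x":-1.5,"y":0.5,"z":0,"rx":0,"ry":0,"rz":3},
    {"x":-1.5,"y":0.5,"z":0,"rx":0,"ry":0,"rz":3},
  ],
)

```text
time_s: 15.45
eef_pos: [0.5923, 0.1735, 0.049]
eef_rot: [0.86, 3.021, 0.0]
ft_force: [-2.1, 0.5, -3.5]
opening: 0.0003
finger_force: 1.6
```

```bash
python3 -c "
from h import *
edge()
rows(*[lugpose(73-k*3.0,0,.049,half=.0115) for k in range(0,12)])
"
```

```text
grey px 29 x [-12.5  -4.9   9.8  17.3  17.5] y [14.1 14.5 17.  25.2 30.3] mean deg 66.2
[ 6.1 -4.6  0.1] [  0.    0.  -14.8]
[ 4.9 -3.4  0.1] [  0.    0.  -11.8]
[ 3.6 -2.3  0.1] [ 0.   0.  -8.8]
[ 2.3 -1.3  0.1] [ 0.   0.  -5.8]
[ 1.  -0.4  0.1] [ 0.   0.  -2.8]
[-0.4  0.5  0.1] [0.  0.  0.2]
[-1.8  1.3  0.1] [0.  0.  3.2]
[-3.3  2.   0.1] [0.  0.  6.2]
[-4.8  2.6  0.1] [0.  0.  9.2]
[-6.4  3.2  0.1] [ 0.   0.  12.2]
[-7.9  3.7  0.1] [ 0.   0.  15.2]
[-9.5  4.1  0.1] [ 0.   0.  18.2]
```

Call:
step_arm(
  commands=[
    {"x":-0.7,"y":0.2,"z":0,"rx":0,"ry":0,"rz":1.5},
    {"x":-1.5,"y":0.5,"z":0,"rx":0,"ry":0,"rz":3},
    {"x":-1.5,"y":0.5,"z":0,"rx":0,"ry":0,"rz":3},
  ],
)

```text
time_s: 15.88
eef_pos: [0.595, 0.1723, 0.0497]
eef_rot: [0.939, 2.995, 0.001]
ft_force: [-0.1, 0.1, 0.0]
opening: 0.0004
finger_force: 0.0
```

```bash
python3 -c "
from h import *
edge()
rows(*[lugpose(73-k*3.0,0,.049,half=.0115) for k in range(4,14)])
"
```

```text
grey px 33 x [-10.3   1.2  12.6  23.1  24.9] y [12.5 13.7 16.  23.6 27.7] mean deg 55.3
[ 3.9 -0.8  0.7] [ 0.1  0.1 -5.8]
[2.6 0.1 0.7] [ 0.1  0.1 -2.8]
[1.2 1.  0.7] [0.1 0.1 0.2]
[-0.3  1.8  0.7] [0.1 0.1 3.2]
[-1.7  2.5  0.7] [0.1 0.1 6.2]
[-3.2  3.1  0.7] [0.1 0.1 9.2]
[-4.8  3.7  0.7] [ 0.1  0.1 12.2]
[-6.4  4.2  0.7] [ 0.1  0.1 15.2]
[-8.   4.6  0.7] [ 0.1  0.1 18.2]
[-9.6  4.9  0.7] [ 0.1  0.1 21.2]
```

Call:
step_arm(
  commands=[
    {"x":-0.3,"y":1.8,"z":0.5,"rx":0,"ry":0,"rz":3},
    {"x":-1.7,"y":2.5,"z":0.5,"rx":0,"ry":0,"rz":6},
    {"x":-3.2,"y":3.1,"z":0.5,"rx":0,"ry":0,"rz":9},
    {"x":-4,"y":3.4,"z":0.5,"rx":0,"ry":0,"rz":10.5},
    {"x":-4.8,"y":3.7,"z":0.5,"rx":0,"ry":0,"rz":12},
    {"x":-5.6,"y":4,"z":0.5,"rx":0,"ry":0,"rz":13.5},
    {"x":-6.4,"y":4.2,"z":0.5,"rx":0,"ry":0,"rz":15},
    {"x":-7.2,"y":4.4,"z":0.5,"rx":0,"ry":0,"rz":16.5},
    {"x":-8,"y":4.6,"z":0.5,"rx":0,"ry":0,"rz":18},
    {"x":-8,"y":4.6,"z":0.5,"rx":0,"ry":0,"rz":18},
  ],
)

```text
time_s: 17.18
eef_pos: [0.6014, 0.1739, 0.0487]
eef_rot: [-1.393, -2.813, -0.001]
ft_force: [-5.7, 3.3, 2.9]
opening: 0.0007
finger_force: 3.3
```

```bash
python3 -c "
from h import *
edge()
rows(*[lugpose(49-k*3.0,0,.049,half=.0115) for k in range(0,9)])
"
```

```text
grey px 36 x [-4.  -2.7 14.  24.7 28.2] y [10.  11.  14.5 33.9 36.3] mean deg 54.4
[ 1.8 -3.3 -0.2] [ -0.   -0.2 -11.7]
[ 0.6 -2.2 -0.2] [-0.  -0.2 -8.7]
[-0.7 -1.2 -0.2] [-0.  -0.2 -5.7]
[-2.1 -0.3 -0.3] [-0.  -0.2 -2.7]
[-3.5  0.6 -0.3] [-0.  -0.2  0.3]
[-4.9  1.4 -0.3] [-0.  -0.2  3.3]
[-6.4  2.1 -0.3] [-0.  -0.1  6.3]
[-7.9  2.7 -0.3] [-0.  -0.1  9.3]
[-9.5  3.3 -0.3] [-0.1 -0.1 12.3]
```

Call:
step_arm(
  commands=[
    {"x":-0.7,"y":0.2,"z":0,"rx":0,"ry":0,"rz":1.5},
    {"x":-1.5,"y":0.5,"z":0,"rx":0,"ry":0,"rz":3},
    {"x":-1.5,"y":0.5,"z":0,"rx":0,"ry":0,"rz":3},
  ],
)

```text
time_s: 17.6
eef_pos: [0.6044, 0.1719, 0.0488]
eef_rot: [1.468, 2.777, 0.002]
ft_force: [-0.9, 3.0, -0.8]
opening: 0.0005
finger_force: 1.7
```

```bash
python3 -c "
from h import *
rows(*[lugpose(49-k*3.0,0,.049,half=.0115) for k in range(2,9)])
"
```

```text
[ 2.3 -2.5 -0.2] [ 0.1 -0.  -8.7]
[ 1.  -1.5 -0.2] [ 0.1 -0.  -5.7]
[-0.3 -0.6 -0.2] [ 0.1 -0.  -2.7]
[-1.7  0.3 -0.2] [ 0.1 -0.   0.3]
[-3.2  1.1 -0.2] [ 0.1 -0.   3.3]
[-4.6  1.8 -0.2] [ 0.1 -0.   6.3]
[-6.2  2.4 -0.2] [ 0.1 -0.   9.3]
```

Call:
step_arm(
  commands=[
    {"x":-0.5,"y":0.2,"z":0,"rx":0,"ry":0,"rz":1},
    {"x":-1,"y":0.3,"z":0,"rx":0,"ry":0,"rz":2},
    {"x":-1,"y":0.3,"z":0,"rx":0,"ry":0,"rz":2},
    {"x":-1,"y":0.3,"z":0,"rx":0,"ry":0,"rz":2},
  ],
)

```text
time_s: 18.1
eef_pos: [0.6051, 0.1697, 0.0486]
eef_rot: [1.518, 2.75, -0.001]
ft_force: [0.0, 0.2, -0.2]
opening: 0.0005
finger_force: 0.4
```

```bash
python3 -c "
from h import *
edge()
rows(*[lugpose(49-k*3.0,0,.049,half=.0115) for k in range(2,9)])
"
```

```text
grey px 40 x [-0.6  0.6 17.8 27.4 28.4] y [ 5.5  7.7 11.7 30.4 32.4] mean deg 42.2
[ 4.4 -1.9 -0.5] [ -0.    0.  -10.8]
[ 3.1 -0.8 -0.5] [-0.   0.  -7.8]
[ 1.8  0.2 -0.5] [-0.   0.  -4.8]
[ 0.5  1.1 -0.5] [-0.   0.  -1.8]
[-1.   1.9 -0.5] [-0.   0.   1.2]
[-2.4  2.7 -0.5] [-0.   0.   4.2]
[-3.9  3.4 -0.5] [-0.   0.   7.2]
```

Call:
step_arm(
  commands=[
    {"x":8,"y":0,"z":0,"rx":0,"ry":0,"rz":0},
    {"x":14,"y":0,"z":0,"rx":0,"ry":0,"rz":0},
    {"x":14,"y":0,"z":-40,"rx":0,"ry":0,"rz":0},
    {"x":14,"y":0,"z":-90,"rx":0,"ry":0,"rz":0},
    {"x":14,"y":0,"z":-90,"rx":0,"ry":0,"rz":0},
  ],
)

```text
time_s: 18.77
eef_pos: [0.5999, 0.1832, 0.1425]
eef_rot: [1.515, 2.747, 0.009]
ft_force: [-0.2, 0.8, -0.1]
opening: 0.0005
finger_force: 0.0
```

```bash
python3 -c "
from h import *
s=r.read_state();print(s['eef_pos'],s['ft_force'])
p,d=r.capture('scene');p0=cv2.imread('pics/scene0.png')[...,::-1];d0=np.load('scene0.npy')
vv,uu=np.mgrid[0:400,0:640];o,D=ray('scene',np.c_[uu.ravel(),vv.ravel()])
for dd,pp in((d0,p0),(d,p)):
  P=o+D*dd.ravel()[:,None];c=pp.reshape(-1,3).astype(int)
  for lo,hi in((.056,.072),(.072,.080)):
    m=(np.hypot(*(P[:,:2]-A).T)<.045)&(P[:,2]>lo)&(P[:,2]<hi)&(c.max(1)-c.min(1)<20)
    q=P[m].mean(0)[:2]+[.0015,.0014]-A
    print(m.sum(),P[m].mean(0).round(4),'r',np.hypot(*q).round(4),'deg',np.degrees(np.arctan2(q[1],q[0])).round(1),'px',uu.ravel()[m].mean().round(1),vv.ravel()[m].mean().round(1))
def corner(th):
  t=np.radians(th);u=np.array([np.cos(t),np.sin(t)]);return proj('scene',[[*(A+.027*u),.076],[*(A+.027*u),.051]]).round(1).tolist()
for th in (121,97,73,49,37,25,1): print(th,corner(th))
u,v=proj('scene',[[.583,.109,.06]])[0].astype(int)
cv2.imwrite('pics/s7.png',cv2.resize(p[v-38:v+38,u-45:u+45,::-1],None,fx=8,fy=7.8,interpolation=2));print(u,v)
"
```

```text
[0.59985959 0.18318878 0.14245694] [-0.20762277  0.78426471 -0.14725943]
34 [0.5757 0.163  0.0646] r 0.0267 deg 124.2 px 309.9 196.2
16 [0.5771 0.1649 0.0745] r 0.0276 deg 119.6 px 310.0 192.5
32 [0.6116 0.1527 0.0642] r 0.024 deg 29.5 px 324.6 194.5
16 [0.6131 0.1559 0.0741] r 0.0269 deg 33.8 px 324.5 190.5
121 [[310.3, 191.8], [310.6, 199.6]]
97 [[313.5, 189.8], [313.7, 197.6]]
73 [[317.7, 188.7], [317.8, 196.5]]
49 [[322.1, 188.8], [322.2, 196.6]]
37 [[324.3, 189.3], [324.3, 197.1]]
25 [[326.2, 190.0], [326.2, 197.8]]
1 [[329.1, 192.0], [329.1, 199.9]]
322 209
```

View pics/s7.png

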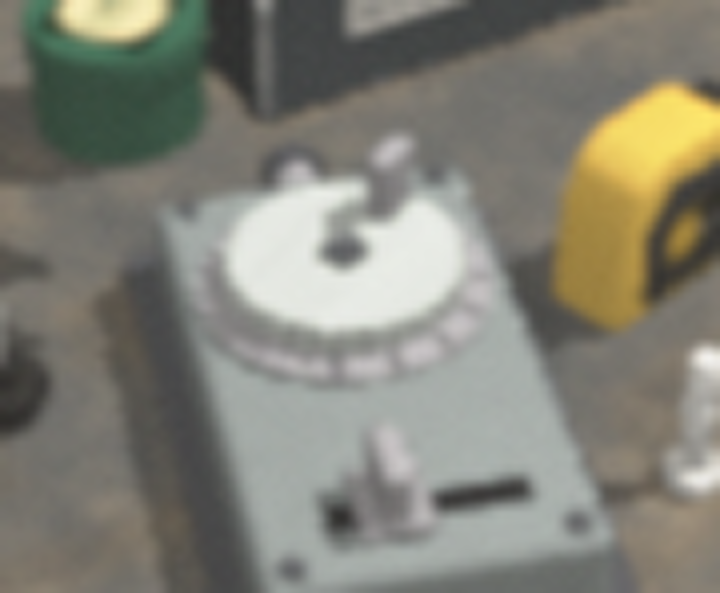

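The lug top is at about (326,190), which matches the projection for four clicks (326.2,190.0). The grey-pixel mean gave 324.5 instead, so I'll confirm with the top camera once the arm is clear.

```bash
cat >> h.py <<'E'
O=np.array([.5834,.1085]);Y=np.radians(-14.6);RB=np.array([[np.cos(Y),-np.sin(Y)],[np.sin(Y),np.cos(Y)]])
def tab(x,z,y=-.068): return np.r_[O+RB@[x,y],z],75.4
E
python3 -c "
from h import *
rows(tab(-.045,.1425))"
```

```text
[ -68.8 -132.7   -2.8] [  0.2   0.1 -43.1]
```

Call:
step_arm(
  commands=[
    {"x":-69,"y":-133,"z":-2,"rx":0,"ry":0,"rz":-43},
    {"x":-69,"y":-133,"z":-2,"rx":0,"ry":0,"rz":-43},
    {"x":-69,"y":-133,"z":-2,"rx":0,"ry":0,"rz":-43},
    {"x":-69,"y":-133,"z":-2,"rx":0,"ry":0,"rz":-43},
    {"x":-69,"y":-133,"z":-2,"rx":0,"ry":0,"rz":-43},
    {"x":-69,"y":-133,"z":-2,"rx":0,"ry":0,"rz":-43},
    {"x":-69,"y":-133,"z":-2,"rx":0,"ry":0,"rz":-43},
  ],
)

```text
time_s: 19.7
eef_pos: [0.5216, 0.0535, 0.1401]
eef_rot: [-0.406, -3.115, 0.001]
ft_force: [-0.7, 0.3, 1.1]
opening: 0.0004
finger_force: 0.0
```

```bash
python3 -c "
from h import *
rows(tab(-.045,.050))
vv,uu=np.mgrid[0:400,0:640]
p,d=r.capture('top');cv2.imwrite('pics/raw8.png',p[...,::-1])
o,D=ray('top',np.c_[uu.ravel(),vv.ravel()]);P=o+D*d.ravel()[:,None]
rad=np.hypot(*(P[:,:2]-A).T)
m=(rad<.045)&(P[:,2]>.070)&(P[:,2]<.08);q=P[m].mean(0)[:2]-A
print('top lug',m.sum(),P[m].mean(0),np.hypot(*q),np.degrees(np.arctan2(q[1],q[0])), 'dial px seen',((rad<.036)&(abs(P[:,2]-.051)<.004)).sum())
B=(P[:,:2]-O)@RB;t=(abs(B[:,1]+.068)<.02)&(abs(B[:,0])<.04)&(P[:,2]>.056)&(P[:,2]<.066);print('tab',t.sum(),B[t].mean(0) if t.any() else '')
"
```

```text
[-1.   0.8 90.1] [-0.  -0.  -0.2]
top lug 40 [0.61448039 0.15594442 0.07553216] 0.02612634129275186 31.48313092728139 dial px seen 322
tab 0
```

Both views suggest about 90° turned rather than 96°. I'll fit the lug's silhouette properly, for the start and for now.

```bash
cat > fit.py <<'E'
from h import *
def sil(n,th,dx=0,dy=0,S=8):
    t=np.radians(th);u=np.array([np.cos(t),np.sin(t)]);w=np.array([-u[1],u[0]])
    pts=[[*(A+[dx,dy]+a*u+b*w),z] for a in(.018,.036) for b in(-.0045,.0045) for z in(.054,.076)]
    return cv2.convexHull(proj(n,pts).astype(np.float32))[:,0]
def fit(n,d):
    vv,uu=np.mgrid[0:400,0:640];o,D=ray(n,np.c_[uu.ravel(),vv.ravel()]);P=(o+D*d.ravel()[:,None])
    rad=np.hypot(*(P[:,:2]-A).T);c=proj(n,[[*A,.06]])[0].astype(int)
    sl=np.s_[c[1]-40:c[1]+40,c[0]-45:c[0]+45]
    obs=((rad<.046)&(P[:,2]>.054)&(P[:,2]<.08)).reshape(400,640)[sl].astype(float)
    occ=(P[:,2]>.085).reshape(400,640)[sl]
    best=[]
    for th in np.arange(0,140,1.):
        for dx in(-.001,0,.001):
            for dy in(-.001,0,.001):
                m=np.zeros((640,720),np.uint8);h=sil(n,th,dx,dy)-[c[0]-45,c[1]-40]
                cv2.fillPoly(m,[np.round((h+.5)*8).astype(np.int32)],1)
                m=cv2.resize(m.astype(np.float32),(90,80),interpolation=cv2.INTER_AREA)
                w=~occ;best.append((abs(m-obs)[w].sum(),th,dx,dy))
    best.sort();print(n,'obs',obs.sum(),'occ',occ.sum(),[(round(float(b[0]),1),*map(float,b[1:])) for b in best[:5]])
E
python3 -c "
from fit import *
fit('top',np.load('top0.npy'));fit('scene',np.load('scene0.npy'))
fit('top',r.capture('top')[1]);fit('scene',r.capture('scene')[1])"
```

```text
top obs 178.0 occ 38 [(130.2, 117.0, -0.001, 0.0), (130.3, 119.0, 0.0, 0.0), (130.4, 122.0, 0.001, 0.001), (130.4, 120.0, 0.0, 0.0), (130.6, 121.0, 0.001, 0.001)]
scene obs 60.0 occ 43 [(16.1, 126.0, 0.001, 0.0), (16.2, 127.0, 0.001, 0.001), (16.3, 122.0, -0.001, -0.001), (16.3, 120.0, -0.001, -0.001), (16.4, 121.0, -0.001, 0.0)]
top obs 87.0 occ 3072 [(49.5, 28.0, -0.001, 0.001), (49.5, 31.0, 0.0, 0.0), (49.8, 29.0, 0.0, 0.001), (50.0, 29.0, -0.001, 0.001), (50.1, 30.0, 0.0, 0.001)]
scene obs 29.0 occ 1447 [(3.9, 39.0, 0.001, -0.001), (3.9, 38.0, 0.001, 0.0), (4.0, 38.0, 0.001, -0.001), (4.0, 37.0, 0.001, 0.0), (4.0, 36.0, 0.001, 0.001)]
```

Call:
step_arm(
  commands=[
    {"x":0,"y":-190,"z":-50,"rx":0,"ry":0,"rz":0},
    {"x":0,"y":-190,"z":-50,"rx":0,"ry":0,"rz":0},
    {"x":0,"y":-190,"z":-50,"rx":0,"ry":0,"rz":0},
    {"x":0,"y":-190,"z":-50,"rx":0,"ry":0,"rz":0},
    {"x":0,"y":-190,"z":-50,"rx":0,"ry":0,"rz":0},
  ],
)

```text
time_s: 20.48
eef_pos: [0.4734, -0.1306, 0.1907]
eef_rot: [0.406, 3.115, 0.001]
ft_force: [1.0, -0.1, 0.1]
opening: 0.0008
finger_force: 0.0
```

```bash
sed -i 's/(.054,.076)/(zl,.076)/; s/P\[:,2\]>.054/P[:,2]>zl/; 1a zl=.061' fit.py; python3 -c "
from fit import *
fit('top',np.load('top0.npy'));fit('scene',np.load('scene0.npy'))
p,d=r.capture('top');cv2.imwrite('pics/raw9.png',p[...,::-1]);np.save('top9.npy',d);fit('top',d)
p,d=r.capture('scene');cv2.imwrite('pics/raw9s.png',p[...,::-1]);np.save('scene9.npy',d);fit('scene',d)
vv,uu=np.mgrid[0:400,0:640];o,D=ray('top',np.c_[uu.ravel(),vv.ravel()])
for f in('top0','top9'):
  P=o+D*np.load(f+'.npy').ravel()[:,None];m=(np.hypot(*(P[:,:2]-A).T)<.045)&(P[:,2]>.070)&(P[:,2]<.082)
  X=P[m][:,:2];q=X.mean(0)-A;w,V=np.linalg.eigh(np.cov(X.T));print(f,m.sum(),np.hypot(*q),np.degrees(np.arctan2(q[1],q[0])),'axis',np.degrees(np.arctan2(V[1,1],V[0,1]))%180,w**.5)
"
```

```text
top obs 50.0 occ 38 [(10.4, 120.0, 0.0, 0.0), (10.5, 117.0, -0.001, 0.0), (10.6, 118.0, -0.001, 0.0), (10.8, 117.0, -0.001, -0.001), (10.8, 122.0, 0.001, 0.001)]
scene obs 39.0 occ 43 [(14.8, 123.0, -0.001, 0.0), (14.9, 120.0, -0.001, 0.001), (14.9, 118.0, -0.001, 0.0), (14.9, 121.0, -0.001, 0.001), (15.0, 120.0, 0.0, 0.001)]
top obs 45.0 occ 22 [(10.2, 31.0, 0.0, 0.0), (10.5, 28.0, -0.001, 0.001), (10.6, 29.0, 0.0, 0.001), (10.8, 34.0, 0.001, -0.001), (10.9, 27.0, -0.001, 0.001)]
scene obs 0.0 occ 4245 [(0.0, 0.0, -0.001, -0.001), (0.0, 0.0, -0.001, 0.0), (0.0, 0.0, -0.001, 0.001), (0.0, 0.0, 0.0, -0.001), (0.0, 0.0, 0.0, 0.0)]
top0 43 0.027138696709608036 120.79672161275279 axis 115.15222160492561 [0.00263238 0.00506433]
top9 42 0.025751066071489925 31.61517353258945 axis 31.728518699668655 [0.00260028 0.0050642 ]
```

Fit and cluster agree: the lug moved from about 120.5° to 31°, roughly 6° short of the fourth stop. It followed the finger and stayed there. I'll go back and nudge it on to about 25–26°.

```bash
python3 -c "
from fit import *
rows(lugpose(32,.012,.145,half=.0115))"
```

```text
[-44.4 331.2  45.2] [ 0.  -0.  43.4]
```

Call:
step_arm(
  commands=[
    {"x":0,"y":0,"z":-20,"rx":0,"ry":0,"rz":10},
    {"x":-44.5,"y":331,"z":0,"rx":0,"ry":0,"rz":43.5},
    {"x":-44.5,"y":331,"z":0,"rx":0,"ry":0,"rz":43.5},
    {"x":-44.5,"y":331,"z":0,"rx":0,"ry":0,"rz":43.5},
    {"x":-44.5,"y":331,"z":0,"rx":0,"ry":0,"rz":43.5},
    {"x":-44.5,"y":331,"z":0,"rx":0,"ry":0,"rz":43.5},
    {"x":-44.5,"y":331,"z":0,"rx":0,"ry":0,"rz":43.5},
    {"x":-44.5,"y":331,"z":45,"rx":0,"ry":0,"rz":43.5},
    {"x":-44.5,"y":331,"z":45,"rx":0,"ry":0,"rz":43.5},
    {"x":-44.5,"y":331,"z":45,"rx":0,"ry":0,"rz":43.5},
  ],
)

```text
time_s: 21.82
eef_pos: [0.6007, 0.1786, 0.1462]
eef_rot: [1.529, 2.744, -0.0]
ft_force: [-0.2, -0.0, 0.6]
opening: 0.0004
finger_force: 0.0
```

```bash
python3 -c "
from fit import *
rows(lugpose(32,.012,.049,half=.0115),*[lugpose(t,0,.049,half=.0115) for t in (35,32,29,27,25,23)])"
```

```text
[ 1.8  0.5 97.2] [ 0.   0.  -0.2]
[-8.8 -0.3 97.2] [ 0.   0.  -3.2]
[-10.2   0.6  97.2] [ 0.   0.  -0.2]
[-11.7   1.4  97.2] [0.  0.  2.8]
[-12.6   1.9  97.2] [0.  0.  4.8]
[-13.6   2.3  97.2] [0.  0.  6.8]
[-14.6   2.8  97.2] [0.  0.  8.8]
```

Call:
step_arm(
  commands=[
    {"x":2,"y":0.5,"z":40,"rx":0,"ry":0,"rz":0},
    {"x":2,"y":0.5,"z":75,"rx":0,"ry":0,"rz":0},
    {"x":2,"y":0.5,"z":92,"rx":0,"ry":0,"rz":0},
    {"x":2,"y":0.5,"z":97,"rx":0,"ry":0,"rz":0},
    {"x":2,"y":0.5,"z":97,"rx":0,"ry":0,"rz":0},
    {"x":-5,"y":0.5,"z":97,"rx":0,"ry":0,"rz":0},
    {"x":-8.5,"y":0.5,"z":97,"rx":0,"ry":0,"rz":0},
    {"x":-10.2,"y":0.6,"z":97,"rx":0,"ry":0,"rz":0},
    {"x":-11,"y":1,"z":97,"rx":0,"ry":0,"rz":1.5},
    {"x":-11.7,"y":1.4,"z":97,"rx":0,"ry":0,"rz":3},
    {"x":-11.7,"y":1.4,"z":97,"rx":0,"ry":0,"rz":3},
  ],
)

```text
time_s: 23.2
eef_pos: [0.608, 0.1688, 0.0484]
eef_rot: [-1.601, -2.703, 0.001]
ft_force: [0.3, 0.1, -0.3]
opening: 0.0005
finger_force: 0.0
```

```bash
python3 -c "
from fit import *
rows(*[lugpose(t,0,.049,half=.0115) for t in (35,32,29,27,25,23)]);edge();fit('scene',r.capture('scene')[1])"
```

```text
[ 3.2 -1.5 -0.6] [-0.   0.  -6.3]
[ 1.8 -0.5 -0.6] [-0.   0.  -3.3]
[ 0.4  0.3 -0.6] [-0.   0.  -0.3]
[-0.5  0.9 -0.6] [-0.   0.   1.7]
[-1.5  1.4 -0.6] [-0.   0.   3.7]
[-2.5  1.9 -0.6] [-0.   0.   5.7]
grey px 41 x [ 1.6  4.1 18.8 28.2 29.1] y [ 4.3  5.9  8.9 29.5 33.5] mean deg 35.7
scene obs 96.0 occ 1080 [(51.4, 30.0, -0.001, 0.001), (51.8, 31.0, -0.001, 0.001), (52.2, 32.0, 0.0, 0.001), (52.3, 29.0, -0.001, 0.001), (52.6, 31.0, -0.001, 0.0)]
```

Call:
step_arm(
  commands=[
    {"x":-0.5,"y":0.5,"z":0,"rx":0,"ry":0,"rz":1},
    {"x":-1,"y":0.9,"z":0,"rx":0,"ry":0,"rz":2},
    {"x":-1,"y":0.9,"z":0,"rx":0,"ry":0,"rz":2},
  ],
)

```text
time_s: 23.68
eef_pos: [0.6092, 0.1685, 0.0485]
eef_rot: [-1.648, -2.674, 0.0]
ft_force: [-0.6, 0.3, 0.2]
opening: 0.0007
finger_force: 0.2
```

Call:
step_arm(
  commands=[
    {"x":-0.5,"y":0.2,"z":0,"rx":0,"ry":0,"rz":1},
    {"x":-1,"y":0.4,"z":0,"rx":0,"ry":0,"rz":2},
    {"x":-1,"y":0.4,"z":0,"rx":0,"ry":0,"rz":2},
  ],
)

```text
time_s: 24.05
eef_pos: [0.6097, 0.1683, 0.0485]
eef_rot: [-1.694, -2.645, -0.0]
ft_force: [-3.1, 1.1, 1.2]
opening: 0.0005
finger_force: 1.5
```

```bash
python3 -c "
from h import *
def th(x,y):
  f=lambda t:np.dot(np.array([x,y])-A,[-np.sin(np.radians(t)),np.cos(np.radians(t))])-.016
  from scipy.optimize import brentq
  return brentq(f,-10,130)
for n,x,y,F in [('c0',.5648,.1596,9),('c1 stall',.5729,.1647,12),('c1',.5724,.1675,5),('c1',.5724,.1682,8.5),('c1 m',.5736,.1692,9.3),('c1 m',.5796,.1707,5),('c2 free?',.5825,.1698,1.8),('c2',.5846,.1739,10),('c2 m',.5868,.1742,8),('c2 m',.59,.1737,3.5),('c2 m',.5923,.1735,2),('c3 free',.595,.1723,0),('c3',.6014,.1739,6.6),('c3',.6044,.1719,3),('c3',.6051,.1697,.3),('now',.608,.1688,0),('now',.6092,.1685,.6),('now',.6097,.1683,3.2)]: print(n,F,round(th(x,y),1))
"
```

```text
Traceback (most recent call last):
ValueError: f(a) and f(b) must have different signs
```

```bash
python3 -c "
from h import *
def th(x,y):
  q=np.array([x,y])-A;return np.degrees(np.arctan2(q[1],q[0])-np.arcsin(.016/np.hypot(*q)))
for n,x,y,F in [('c0',.5648,.1596,9),('c1 stall',.5729,.1647,12),('c1',.5724,.1675,5),('c1',.5724,.1682,8.5),('c1 m',.5736,.1692,9.3),('c1 m',.5796,.1707,5),('c2 free?',.5825,.1698,1.8),('c2',.5846,.1739,10),('c2 m',.5868,.1742,8),('c2 m',.59,.1737,3.5),('c2 m',.5923,.1735,2),('c3 free',.595,.1723,0),('c3',.6014,.1739,6.6),('c3',.6044,.1719,3),('c3',.6051,.1697,.3),('now',.608,.1688,0),('now',.6092,.1685,.6),('now',.6097,.1683,3.2)]: print(n,F,round(th(x,y),1))
fit=__import__('fit').fit
"
```

```text
c0 9 118.1
c1 stall 12 98.0
c1 5 98.2
c1 8.5 98.0
c1 m 9.3 95.4
c1 m 5 82.9
c2 free? 1.8 76.2
c2 10 74.0
c2 m 8 70.0
c2 m 3.5 63.5
c2 m 2 59.0
c3 free 0 52.6
c3 6.6 44.7
c3 3 37.6
c3 0.3 32.9
now 0 28.0
now 0.6 26.2
now 3.2 25.4
```

The stalled contact angles sit at 98°, 74° and now 25–26°, i.e. 24° apart, with the stiff feel of a stop. The dial is seated in the fourth stop, so the depth fit was biased. Retreating now, then the slide.

Call:
step_arm(
  commands=[
    {"x":8,"y":0,"z":0,"rx":0,"ry":0,"rz":0},
    {"x":14,"y":0,"z":0,"rx":0,"ry":0,"rz":0},
    {"x":14,"y":0,"z":-40,"rx":0,"ry":0,"rz":0},
    {"x":14,"y":0,"z":-95,"rx":0,"ry":0,"rz":0},
    {"x":14,"y":0,"z":-95,"rx":0,"ry":0,"rz":0},
  ],
)

```text
time_s: 24.68
eef_pos: [0.6074, 0.1811, 0.1481]
eef_rot: [1.692, 2.641, 0.011]
ft_force: [-0.0, -0.1, 0.2]
opening: 0.0006
finger_force: 0.0
```

```bash
python3 -c "
from h import *
s=r.read_state();print(s['ft_force'])
rows(tab(-.046,.1425))"
```

```text
[-0.02351257 -0.07020295  0.20485985]
[ -79.4 -130.8    4.5] [  0.4   0.2 -50.7]
```

Call:
step_arm(
  commands=[
    {"x":-79,"y":-131,"z":0,"rx":0,"ry":0,"rz":-50.7},
    {"x":-79,"y":-131,"z":0,"rx":0,"ry":0,"rz":-50.7},
    {"x":-79,"y":-131,"z":0,"rx":0,"ry":0,"rz":-50.7},
    {"x":-79,"y":-131,"z":0,"rx":0,"ry":0,"rz":-50.7},
    {"x":-79,"y":-131,"z":0,"rx":0,"ry":0,"rz":-50.7},
    {"x":-79,"y":-131,"z":0,"rx":0,"ry":0,"rz":-50.7},
    {"x":-79,"y":-131,"z":0,"rx":0,"ry":0,"rz":-50.7},
  ],
)

```text
time_s: 25.55
eef_pos: [0.5181, 0.0539, 0.1431]
eef_rot: [-0.402, -3.115, 0.0]
ft_force: [-0.0, 0.1, -0.1]
opening: -0.0001
finger_force: 0.0
```

```bash
python3 -c "
from h import *
rows(tab(-.046,.043),tab(-.0285,.043),tab(-.0035,.043))"
```

```text
[ -3.5   1.4 100.1] [-0.  -0.  -0.1]
[-21.    1.4 100.1] [-0.  -0.  -0.1]
[-46.    1.5 100.1] [-0.  -0.  -0.1]
```

Call:
step_arm(
  commands=[
    {"x":-2,"y":1.4,"z":40,"rx":0,"ry":0,"rz":0},
    {"x":-2,"y":1.4,"z":75,"rx":0,"ry":0,"rz":0},
    {"x":-2,"y":1.4,"z":90,"rx":0,"ry":0,"rz":0},
    {"x":-2,"y":1.4,"z":96,"rx":0,"ry":0,"rz":0},
    {"x":-2,"y":1.4,"z":100,"rx":0,"ry":0,"rz":0},
    {"x":-2,"y":1.4,"z":100,"rx":0,"ry":0,"rz":0},
  ],
)

```text
time_s: 26.3
eef_pos: [0.5211, 0.0548, 0.0441]
eef_rot: [0.399, 3.115, 0.001]
ft_force: [-0.8, -0.4, 0.6]
opening: 0.0006
finger_force: 0.0
```

Call:
step_arm(
  commands=[
    {"x":-6,"y":0,"z":0,"rx":0,"ry":0,"rz":0},
    {"x":-12,"y":0,"z":0,"rx":0,"ry":0,"rz":0},
    {"x":-16,"y":0,"z":0,"rx":0,"ry":0,"rz":0},
    {"x":-19,"y":0,"z":0,"rx":0,"ry":0,"rz":0},
    {"x":-22,"y":0,"z":0,"rx":0,"ry":0,"rz":0},
    {"x":-25,"y":0,"z":0,"rx":0,"ry":0,"rz":0},
  ],
)

```text
time_s: 27.05
eef_pos: [0.5444, 0.0485, 0.0434]
eef_rot: [-0.398, -3.115, 0.0]
ft_force: [-2.1, 0.8, 1.4]
opening: 0.0004
finger_force: 0.8
```

Contact at about 2 N, which fits sliding. Continuing to the stop and watching the force rise.

Call:
step_arm(
  commands=[
    {"x":-3,"y":0,"z":0,"rx":0,"ry":0,"rz":0},
    {"x":-6,"y":0,"z":0,"rx":0,"ry":0,"rz":0},
    {"x":-9,"y":0,"z":0,"rx":0,"ry":0,"rz":0},
    {"x":-12,"y":0,"z":0,"rx":0,"ry":0,"rz":0},
    {"x":-14,"y":0,"z":0,"rx":0,"ry":0,"rz":0},
    {"x":-16,"y":0,"z":0,"rx":0,"ry":0,"rz":0},
    {"x":-16,"y":0,"z":0,"rx":0,"ry":0,"rz":0},
  ],
)

```text
time_s: 27.92
eef_pos: [0.5605, 0.0443, 0.0436]
eef_rot: [0.399, 3.116, -0.0]
ft_force: [-1.0, 0.8, -0.2]
opening: 0.0004
finger_force: 0.4
```

Call:
step_arm(
  commands=[
    {"x":-1,"y":0,"z":0,"rx":0,"ry":0,"rz":0},
    {"x":-2,"y":0,"z":0,"rx":0,"ry":0,"rz":0},
    {"x":-3,"y":0,"z":0,"rx":0,"ry":0,"rz":0},
    {"x":-3,"y":0,"z":0,"rx":0,"ry":0,"rz":0},
  ],
)

```text
time_s: 28.42
eef_pos: [0.5623, 0.0439, 0.0435]
eef_rot: [-0.398, -3.114, -0.0]
ft_force: [-5.4, 0.4, 3.8]
opening: 0.0002
finger_force: 2.6
```

```bash
python3 -c "
from h import *
s=r.read_state();print((s['eef_pos'][:2]-O)@RB,s['ft_force'])"
```

```text
[-0.00412385 -0.0678725 ] [-5.37596463  0.39419799  3.77414128]
```

Call:
step_arm(
  commands=[
    {"x":-1,"y":0,"z":0,"rx":0,"ry":0,"rz":0},
    {"x":-1.5,"y":0,"z":0,"rx":0,"ry":0,"rz":0},
    {"x":-1.5,"y":0,"z":0,"rx":0,"ry":0,"rz":0},
  ],
)

```text
time_s: 28.8
eef_pos: [0.5624, 0.0438, 0.0433]
eef_rot: [-0.397, -3.112, -0.0]
ft_force: [-8.8, 2.1, 5.6]
opening: 0.0007
finger_force: 4.4
```

The finger has stalled against the end stop at the expected place. Retreating and checking.

Call:
step_arm(
  commands=[
    {"x":6,"y":0,"z":0,"rx":0,"ry":0,"rz":0},
    {"x":14,"y":0,"z":0,"rx":0,"ry":0,"rz":0},
    {"x":14,"y":0,"z":-40,"rx":0,"ry":0,"rz":0},
    {"x":14,"y":0,"z":-90,"rx":0,"ry":0,"rz":0},
    {"x":30,"y":-150,"z":-140,"rx":0,"ry":0,"rz":0},
    {"x":30,"y":-190,"z":-140,"rx":0,"ry":0,"rz":0},
    {"x":30,"y":-190,"z":-140,"rx":0,"ry":0,"rz":0},
    {"x":30,"y":-190,"z":-140,"rx":0,"ry":0,"rz":0},
    {"x":30,"y":-190,"z":-140,"rx":0,"ry":0,"rz":0},
  ],
)

```text
time_s: 29.92
eef_pos: [0.488, -0.1333, 0.1838]
eef_rot: [0.401, 3.115, 0.001]
ft_force: [-0.7, 1.0, -0.2]
opening: 0.0006
finger_force: 0.0
```

```bash
python3 -c "
from fit import *
s=r.read_state();print(s['eef_pos'],s['ft_force'],s['time_s'])
d=r.capture('top')[1];fit('top',d)
vv,uu=np.mgrid[0:400,0:640];o,D=ray('top',np.c_[uu.ravel(),vv.ravel()])
for q in(np.load('top0.npy'),np.load('top9.npy'),d):
  P=o+D*q.ravel()[:,None];B=(P[:,:2]-O)@RB
  t=(abs(B[:,1]+.068)<.02)&(abs(B[:,0])<.045)&(P[:,2]>.056)&(P[:,2]<.066);m=(np.hypot(*(P[:,:2]-A).T)<.045)&(P[:,2]>.070)&(P[:,2]<.082);x=P[m].mean(0)[:2]-A
  print('tab',t.sum(),B[t].mean(0).round(4),'lug',np.degrees(np.arctan2(x[1],x[0])).round(1))
"
```

```text
[ 0.4879805  -0.13328105  0.18380518] [-0.67802247  0.99768968 -0.24609174] 29.925
top obs 44.0 occ 28 [(10.5, 22.0, 0.0, 0.001), (10.5, 25.0, 0.001, 0.0), (10.6, 25.0, 0.0, 0.0), (10.7, 23.0, 0.0, 0.001), (10.9, 24.0, 0.0, 0.0)]
tab 66 [-0.0092 -0.0678] lug 120.8
tab 67 [-0.0093 -0.0681] lug 31.6
tab 63 [ 0.0129 -0.0681] lug 24.6
```

```bash
python3 -c "
from rig import r
print(r.hand_in())"
```

```text
the job is handed in; nothing more can be done
None
```

The job is handed in: by camera, the dial turned about 96° clockwise (four clicks), the lock slide was pushed to its end stop, and the arm was left clear of everything; no score came back.

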